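# Unpack the clay rollers from their travelling carrier into the clip rack

### The arm

A 7-joint arm with a two-finger parallel gripper is mounted at the origin on the work surface. World frame = base frame: x ahead of the robot, y to its left, z up, the work surface at z = 0. Lengths are in m, angles in degrees, forces in N, time in s.
With the tool pointing down it reaches from about 0.4 to 0.9 m from the base axis. Payload 5.5 kg.
Tool frame: the origin (TCP) lies at the very end of the fingers, on their centre line; the grasp point (between the pads) lies 19 mm behind it (robot.tcp_to_grasp is the z of the grasp point in the tool frame, in m); z points along the fingers, y is the line along which they close (so a half turn about z gives the same grasp; the last joint's range is limited). The gripper opens to 92 mm and grips with 3 to 60 N. Pads are 19 mm wide; open, the fingers measure 130 mm over their backs; the gripper's body (75 mm by 190 mm) begins 47 mm behind the grasp point.
Start: joints at [90.711, 28.699, -24.465, 88.831, 12.651, 65.22, -12.049], TCP at [0.161, -0.63, 0.227] pointing down, gripper open.
Joint ranges: [-164.97, 164.97], [-17.58, 116.51], [-87.97, 89.64], [11.32, 138.91], [-80.73, 260.73], [10.89, 115.49], [-147.41, 147.41]. Speed limits (degrees/s): [147.25, 147.25, 180, 180, 180, 180, 180].

### API

Orientations are given as a 3x3 rotation matrix whose columns are the frame's x, y, z axes.
In Python, from station import robot gives the robot as it stands.
- The arm moves only by the shell command python3 -m jog 'ROWS' [FORCE]. ROWS is JSON, one flat list of numbers, 7 for each row, row after row: the turn, a rotation vector about the tool's x, y, z in degrees, then the shift along the tool's x, y, z in cm, then the opening, from 0 (shut) to 1 (fully open). A call has 1 to 20 rows; each row shifts and turns the commanded pose from where the row before left it, along the tool's axes as they then stand; what a row does not reach is not made up. A row lasts 1/10 s, in which the tool goes at most 50 mm and 8.59 degrees, less where a joint would pass 70% of its speed; a pose out of reach is approached as far as the arm can. A call is refused whole if a number of a shift passes 5 or a number of a turn 8.59, either way. A call with a gripper value outside its range is refused whole. The fingers move at their own pace and stop on an object; FORCE is the grip in N (left out, the last holds). Time passes only in rows, so rows that do not move let the fingers close. It gives the time, the measured TCP pose, the force, the opening and the grip force at its end, in the units of the state.
- robot.read_state(): the state, without advancing time (a new reading comes with each control period).
- robot.get_image(name): name is "side" or "top"; returns a dict with "color" (384x512x3 uint8, red, green, blue), "z_map" (384x512 float32, m along the optical axis (not along the pixel's ray), 0 where there is no reading), "fx", "fy", "cx", "cy" (pixels), "k1" (the pictures are not rectified: a ray, as slopes to the right and down, at radius r is drawn at 1 + k1 r^2 times it, then the intrinsics apply), "xyz" and "orientation" of the camera in the world. Camera axes: x right, y up, looking along -z (the intrinsics and any distortion apply to the point x, -y, -z); pixel columns grow to the right and rows downward; lengths in m; the calibration is good to about 2 mm. A picture is of the moment at which its call begins.
- robot.finish_job(): hands the job in; it is judged then, once.
Trained networks look in the newest picture that a camera, given by its name, has taken for a name from the list of things; names that differ only in an ending like _2 or _b are one class to them, and where a whole thing is asked for, a point or a joint stands for the part that bears it (a point fixed in the world has none). Each returns a list of dicts, best first, with "conf" (0 to 1); they miss things now and then, are a little off and sometimes report something else, mostly with a low value. They report only what shows in the picture. A call takes as long as a camera call. They do not tell look-alikes from the thing itself.
- robot.boxes_of(camera, target): "rect" ([left, top, width, height] in pixels, round what is visible of it).
- robot.masks_of(camera, target): "region" (384x512 bool, what is visible of it) and "rect" ([left, top, width, height] in pixels, round what is visible of it).
- robot.place_of(camera, target): "location" ([column, row] in pixels: a listed point, or the origin of a listed thing).
The state is a dict: "t": time; "joints": joint angles; "joint_vel": joint speeds; "joint_efforts": joint torques, N m; "eef_pos": TCP position; "ee_rot": TCP orientation; "wrist_force": force on the tool from outside, world axes, zero at the start; "wrist_torque": the same for the moment, N m; "width": finger opening in m; "grasp_force": force on a finger pad.
Only numpy, scipy, OpenCV 4.12 (cv2) and the standard library are available. Lean on these libraries where they do the work, as an engineer would, in place of code of your own. Each camera call takes 0.05 s, during which the arm holds its last target. There are 200 camera calls.

### The job

The wooden clay rollers have come to the workshop clamped in their plywood carrier under a hold-down bracket. Take off both wing nuts, then the spacer under each, then the bracket, and put all four fixings and then the bracket into the metal tray, the bracket standing flat on the tray's floor; then move every roller from the carrier to the clip rack and push it down into a pair of sprung clips until it snaps fully home. Do not disturb the painters' things on the table.

Things in the scene. Friction and masses are not known exactly. Their poses are not given: they have to be found in the camera images.
- carrier: Plywood carrier, 292 x 170 mm, fixed. Origin: centre of its underside, at table height; x runs along the row of rollers, z up. Base 12 mm thick. Three places at x = -60, 0, +60 mm where rollers lie along y, axis 40 mm up, their necks in notches 11 mm deep, 22 mm wide in two boards 12 mm thick at y = -51 and +51 mm; a place may be empty. Wooden end blocks carry the bracket's feet.
- stud_a (a point): Top end of the upright steel stud, 12 mm thick, at the carrier's -x end (x = -126 mm), 83 mm above the table. It stands 53 mm out of an end block 30 (x) x 100 (y) mm whose top is 30 mm up.
- stud_b (a point): Top end of the upright steel stud, 12 mm thick, at the carrier's +x end (x = +126 mm), 83 mm above the table. It stands 53 mm out of an end block 30 (x) x 100 (y) mm whose top is 30 mm up.
- wingnut_a: Steel wing nut at the top of stud_a, already slackened off the thread: it lifts straight up off the stud. Hub about 27 mm across, 18 mm high, bore 16 mm; two wings 7 mm thick spread along its x axis, 66 mm over both, from 6 to 31 mm up. Origin: centre of the hub's underside, which starts 64 mm above the table; z up along the bore.
- wingnut_b: Steel wing nut at the top of stud_b, already slackened off the thread: it lifts straight up off the stud. Hub about 27 mm across, 18 mm high, bore 16 mm; two wings 7 mm thick spread along its x axis, 66 mm over both, from 6 to 31 mm up. Origin: centre of the hub's underside, which starts 64 mm above the table; z up along the bore.
- spacer_a: Dark steel spacer sleeve on stud_a, under the wing nut and on top of the bracket's foot: ring 34 mm across, 28 mm high, bore 16 mm. Origin: centre of its underside, z up along the bore. Its underside starts 36 mm above the table; it lifts straight off once the nut is gone.
- spacer_b: Dark steel spacer sleeve on stud_b, under the wing nut and on top of the bracket's foot: ring 34 mm across, 28 mm high, bore 16 mm. Origin: centre of its underside, z up along the bore. Its underside starts 36 mm above the table; it lifts straight off once the nut is gone.
- bracket: Aluminium hold-down bracket, 288 (x) x 36 (y) mm: two feet 6 mm thick, a 16 mm stud hole in each at x = -126 and +126 mm, legs up to a flat top plate (214 mm long, 32 mm above the feet's underside), on its middle a wooden grip block 80 (x) x 14 (y) mm, up to 64 mm. Origin: centre between the feet, at their underside, z up. It starts with its feet 30 mm above the table; lift it level, over 60 mm, to clear the studs.
- roller_1: Wooden clay roller, 170 mm long, about 150 g, absent in some runs. Origin: its centre, on its axis; y runs along it. Barrel 32 mm across for 76 mm in the middle; on each side a neck 20 mm across from 38 to 64 mm from the centre, then a six-sided end 30 mm over the flats, 64 to 85 mm from the centre, which keeps it from rolling.
- roller_2: Wooden clay roller, 170 mm long, about 150 g, absent in some runs. Origin: its centre, on its axis; y runs along it. Barrel 32 mm across for 76 mm in the middle; on each side a neck 20 mm across from 38 to 64 mm from the centre, then a six-sided end 30 mm over the flats, 64 to 85 mm from the centre, which keeps it from rolling.
- roller_3: Wooden clay roller, 170 mm long, about 150 g, absent in some runs. Origin: its centre, on its axis; y runs along it. Barrel 32 mm across for 76 mm in the middle; on each side a neck 20 mm across from 38 to 64 mm from the centre, then a six-sided end 30 mm over the flats, 64 to 85 mm from the centre, which keeps it from rolling.
- rack: Clip rack: white board 190 x 150 x 15 mm, fixed, three roller places 60 mm apart along its x. At each, two grey sprung clips 14 mm wide at y = -51 and +51 mm take a roller's necks, mouths up, roller along y. Flared mouth 25 mm wide at the top (67 mm above the table), 14 mm at the narrowest (53 mm up). Pushing a roller home takes 10 to 20 N down. Origin: centre of its underside, z up.
- slot_1 (a point): Where the centre of a roller lies when snapped home in roller place 1 of the rack, 44 mm above the table (axes as the rack's). A roller still perched on the clips lies 15 mm or more higher.
- slot_2 (a point): Where the centre of a roller lies when snapped home in roller place 2 of the rack, 44 mm above the table (axes as the rack's). A roller still perched on the clips lies 15 mm or more higher.
- slot_3 (a point): Where the centre of a roller lies when snapped home in roller place 3 of the rack, 44 mm above the table (axes as the rack's). A roller still perched on the clips lies 15 mm or more higher.
- tray: Loose shallow metal tray, 320 (x) x 150 (y) mm outside, rim 22 mm high, walls and floor 3 mm. Origin: centre of its underside, z up. There is room for the bracket along one side and the four fixings along the other.
- paint_bottle: Pink paint bottle with a cap, 48 mm across, 138 mm tall; a bystander. Origin: centre of its underside.
- flute: Stemmed glass, 210 mm tall; a bystander. Origin: centre of its foot's underside.
- water_cup: Clear plastic cup, 72 mm across, 70 mm tall; a bystander. Origin: centre of its underside.
- palette: Round white palette plate, 170 mm across, 10 mm high; a bystander. Origin: centre of its underside.
- brush: Paint brush, 190 mm long, lying on the table; a bystander.
- sponge: Sponge, 90 x 60 x 30 mm; a bystander. Origin: centre of its underside.
- bisque_vase: Small white vase, 90 mm across, 110 mm tall; a bystander. Origin: centre of its underside.
There are look-alikes about, which are no part of the job. What is shaped like the spacer_b but orange is not meant.

How it is judged (in metres and radians):
On the way, in this order (a step that is already met when the one before it is completed fails the run):
1. both wing nuts and both spacers are off their studs and in the tray (horizontal distance between each of wingnut_a, spacer_a and stud_a above 0.04 m and horizontal distance between each of wingnut_b, spacer_b and stud_b above 0.04 m and x of wingnut_a in the frame of tray between -0.156 and 0.156 m and y of wingnut_a in the frame of tray between -0.071 and 0.071 m and z of wingnut_a in the frame of tray between -0.002 and 0.04 m and x of wingnut_b in the frame of tray between -0.156 and 0.156 m and y of wingnut_b in the frame of tray between -0.071 and 0.071 m and z of wingnut_b in the frame of tray between -0.002 and 0.04 m and x of spacer_a in the frame of tray between -0.156 and 0.156 m and y of spacer_a in the frame of tray between -0.071 and 0.071 m and z of spacer_a in the frame of tray between -0.002 and 0.04 m and x of spacer_b in the frame of tray between -0.156 and 0.156 m and y of spacer_b in the frame of tray between -0.071 and 0.071 m and z of spacer_b in the frame of tray between -0.002 and 0.04 m), for 0.2 s.
2. the bracket lies flat in the tray (x of bracket in the frame of tray between -0.02 and 0.02 m and y of bracket in the frame of tray between -0.06 and 0.06 m and z of bracket in the frame of tray between -0.002 and 0.01 m and angle between bracket's own z axis and vertical below 0.06 rad), for 0.2 s.
At the end, for the whole second after the job is handed in: Nuts and spacers lie in the tray; the bracket is flat on its floor (within 0.06 rad); every roller present is home in the clips (10 mm sideways and 5 mm in height of a place, in line within 0.08 rad); all at rest (all of step 2 and x of wingnut_a in the frame of tray between -0.156 and 0.156 m and y of wingnut_a in the frame of tray between -0.071 and 0.071 m and z of wingnut_a in the frame of tray between -0.002 and 0.04 m and x of wingnut_b in the frame of tray between -0.156 and 0.156 m and y of wingnut_b in the frame of tray between -0.071 and 0.071 m and z of wingnut_b in the frame of tray between -0.002 and 0.04 m and x of spacer_a in the frame of tray between -0.156 and 0.156 m and y of spacer_a in the frame of tray between -0.071 and 0.071 m and z of spacer_a in the frame of tray between -0.002 and 0.04 m and x of spacer_b in the frame of tray between -0.156 and 0.156 m and y of spacer_b in the frame of tray between -0.071 and 0.071 m and z of spacer_b in the frame of tray between -0.002 and 0.04 m and ((horizontal distance between roller_1 and slot_1 below 0.01 m and z of roller_1 in the frame of slot_1 between -0.004 and 0.005 m and angle between the y axis of roller_1 and the y axis of rack, either way round below 0.08 rad) or (horizontal distance between roller_1 and slot_2 below 0.01 m and z of roller_1 in the frame of slot_2 between -0.004 and 0.005 m and angle between the y axis of roller_1 and the y axis of rack, either way round below 0.08 rad) or (horizontal distance between roller_1 and slot_3 below 0.01 m and z of roller_1 in the frame of slot_3 between -0.004 and 0.005 m and angle between the y axis of roller_1 and the y axis of rack, either way round below 0.08 rad)) and ((horizontal distance between roller_2 and slot_1 below 0.01 m and z of roller_2 in the frame of slot_1 between -0.004 and 0.005 m and angle between the y axis of roller_2 and the y axis of rack, either way round below 0.08 rad) or (horizontal distance between roller_2 and slot_2 below 0.01 m and z of roller_2 in the frame of slot_2 between -0.004 and 0.005 m and angle between the y axis of roller_2 and the y axis of rack, either way round below 0.08 rad) or (horizontal distance between roller_2 and slot_3 below 0.01 m and z of roller_2 in the frame of slot_3 between -0.004 and 0.005 m and angle between the y axis of roller_2 and the y axis of rack, either way round below 0.08 rad)) and ((horizontal distance between roller_3 and slot_1 below 0.01 m and z of roller_3 in the frame of slot_1 between -0.004 and 0.005 m and angle between the y axis of roller_3 and the y axis of rack, either way round below 0.08 rad) or (horizontal distance between roller_3 and slot_2 below 0.01 m and z of roller_3 in the frame of slot_2 between -0.004 and 0.005 m and angle between the y axis of roller_3 and the y axis of rack, either way round below 0.08 rad) or (horizontal distance between roller_3 and slot_3 below 0.01 m and z of roller_3 in the frame of slot_3 between -0.004 and 0.005 m and angle between the y axis of roller_3 and the y axis of rack, either way round below 0.08 rad)) and linear speed of each of wingnut_a, wingnut_b, spacer_a, spacer_b, bracket, tray, roller_1, roller_2, roller_3 below 0.02 m/s); the robot touches nothing.
It fails at once if one of the painters' things is moved more than 30 mm (distance of any of paint_bottle, flute, water_cup, palette, brush, sponge, bisque_vase from where it was at the start of the episode above 0.03 m).
Of roller_1, roller_2, roller_3 only 2 to 3 are there at a start; the rules pass over those that are not, and their reading is None.
At some moment in a run one of tray may be knocked a few centimetres aside while the robot is not near it.
Once in a run the grip may slacken for a moment while it holds something.
It also fails if it takes over 210 s, if anything falls off the work surface, if the arm or the gripper's body presses on something with over 40 N, if the wrist force passes 120 N, or if a joint passes its speed limit or range.

## Working session

There is one attempt and no reset: what is moved stays moved. The work goes in short steps, Python scripts to look and compute and a shell command to move; the robot and the scene stay as the last step left them, time stands still between calls to the robot, and variables do not carry over. Pictures are saved under pics/ and viewed, at most 14 in all, crops included, and the job is handed in when it is done.

```bash
ls; mkdir -p pics
python3 - <<'E'
from station import robot
import cv2,numpy as np
for c in("top","side"):
    im=robot.get_image(c); cv2.imwrite(f"pics/{c}0.png",im["color"][:,:,::-1])
    print(c,{k:(np.round(v,4).tolist() if not isinstance(v,float) else v) for k,v in im.items() if k not in("color","z_map")})
s=robot.read_state();print(s); print(robot.tcp_to_grasp)
E
```

```text
pics
top {'fx': 385.3600157869605, 'fy': 385.3600157869605, 'cx': 247.53210192357545, 'cy': 194.3548271480675, 'k1': -0.1294047961491896, 'xyz': [0.4387, -0.0187, 1.4278], 'orientation': [[-0.0096, 0.9962, -0.0861], [-1.0, -0.0094, 0.0022], [0.0013, 0.0861, 0.9963]]}
side {'fx': 353.183035072973, 'fy': 353.183035072973, 'cx': 253.02676591044178, 'cy': 186.9609154545286, 'k1': -0.015323564883898837, 'xyz': [0.529, -0.9025, 0.7247], 'orientation': [[0.9985, 0.0424, -0.0345], [-0.0528, 0.583, -0.8108], [-0.0143, 0.8114, 0.5843]]}
{'t': 0.1, 'joints': array([ 90.71256763,  28.7480608 , -24.45496665,  88.88438738,
        12.65082725,  65.21899016, -12.04865878]), 'joint_vel': array([-0.03854143, -0.16752971, -0.04157156, -0.14968823, -0.16038885,
        0.04004037,  0.01423198]), 'joint_efforts': array([-1.24132066e-02, -5.67866492e+01, -5.83872333e+00, -2.79908860e+01,
       -6.90623699e-02,  2.40953331e-02,  5.19424862e-05]), 'eef_pos': array([ 0.16111124, -0.62908085,  0.22579518]), 'ee_rot': array([[ 9.68707009e-01,  2.48206777e-01, -3.55566492e-04],
       [ 2.48207021e-01, -9.68705560e-01,  1.67693022e-03],
       [ 7.17862071e-05, -1.71270816e-03, -9.99998531e-01]]), 'wrist_force': array([-0.38431525,  0.14538628,  0.17305357]), 'wrist_torque': array([ 0.00041363, -0.02685275,  0.00431156]), 'grasp_force': 0.0, 'width': 0.09190234546455132}
-0.0188
```

View pics/top0.png

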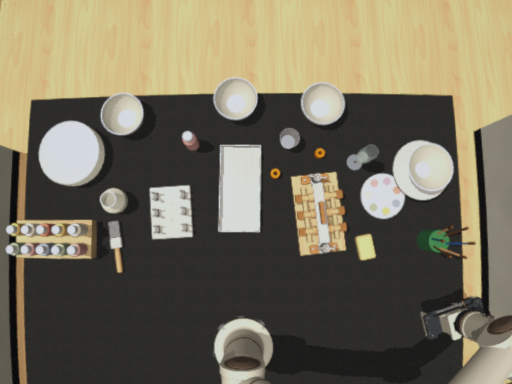

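View pics/side0.png

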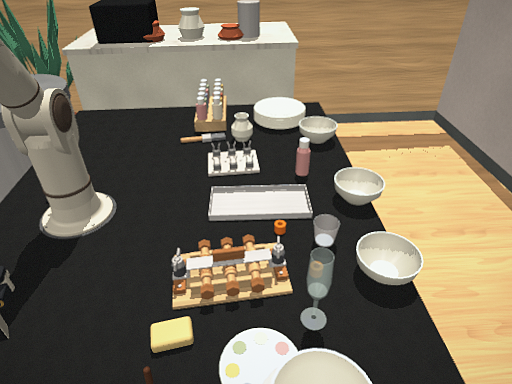

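The top view shows the carrier at about (320,213) with all three rollers, the tray at (240,188), and the rack at (171,212). There are orange look-alikes at (320,153) and (275,173), the flute at (358,160), the cup at (289,138) and the sponge at (366,247). The side view agrees.

```bash
cat > h.py <<'E'
from station import robot
import cv2,numpy as np
F=np.diag([1.,-1,-1])
def K(im): return np.array([[im["fx"],0,im["cx"]],[0,im["fy"],im["cy"]],[0,0,1]]),np.array([im["k1"],0,0,0,0.])
def rays(im,uv):
    k,d=K(im); n=cv2.undistortPoints(np.asarray(uv,float).reshape(-1,1,2),k,d)[:,0]
    return np.c_[n,np.ones(len(n))]@F@np.array(im["orientation"]).T   # unit depth
def atz(im,uv,z):
    r=rays(im,uv); o=np.array(im["xyz"]); return o+r*((z-o[2])/r[:,2])[:,None]
def cloud(im):
    h,w=im["z_map"].shape; v,u=np.mgrid[:h,:w]
    r=rays(im,np.c_[u.ravel(),v.ravel()]); zz=im["z_map"].ravel()
    p=np.array(im["xyz"])+r*zz[:,None]; p[zz==0]=np.nan
    return p.reshape(h,w,3)
def proj(im,P):
    k,d=K(im); c=(np.atleast_2d(P)-im["xyz"])@np.array(im["orientation"])@F
    return cv2.projectPoints(c.reshape(-1,1,3),np.zeros(3),np.zeros(3),k,d)[0][:,0]
def rect(p):  # min-area rect of xy points -> centre, sizes, angle of long axis(deg)
    c,(a,b),_=cv2.minAreaRect(np.float32(p)); bx=cv2.boxPoints(cv2.minAreaRect(np.float32(p)))
    e=[bx[1]-bx[0],bx[2]-bx[1]]; e=max(e,key=np.linalg.norm)
    return np.round(c,4),np.round(sorted((a,b)),4),round(float(np.degrees(np.arctan2(e[1],e[0]))),1)
E
python3 - <<'E'
from h import *
Z=dict(stud_a=.083,stud_b=.083,wingnut_a=.064,spacer_a=.036,bracket=.03,carrier=0,rack=0,tray=0,roller_1=.04,slot_1=.044,slot_2=.044,slot_3=.044,flute=0,water_cup=0,sponge=0,paint_bottle=0,bisque_vase=0,palette=0)
for c in("top","side"):
    im=robot.get_image(c)
    for n,z in Z.items():
        r=robot.place_of(c,n)
        print(c,n,[(np.round(atz(im,[q["location"]],z)[0][:2],3).tolist(),np.round(q["location"]).tolist(),round(q["conf"],2)) for q in r if q["conf"]>.2])
    p=cloud(im)
    for n,lo,hi in (("tray",.015,.03),("rack",.01,.02),("carrier",.008,.016),("bracket",.055,.07)):
        for q in robot.masks_of(c,n)[:1]:
            m=q["region"]&(p[...,2]>lo)&(p[...,2]<hi); 
            if m.sum()>5: print(c,n,"rect",rect(p[m][:,:2]),np.round(np.nanmedian(p[m],0),3),m.sum())
    nm=(p[...,2]>.072)&(p[...,2]<.11)&(abs(p[...,1]+.25)<.12)&(abs(p[...,0]-.47)<.2)
    n,l,st,ce=cv2.connectedComponentsWithStats(nm.astype(np.uint8))
    for i in range(1,n):
        if st[i,4]>3: print(c,"high blob",st[i,4],np.round(ce[i]),np.round(p[l==i].mean(0),3),rect(p[l==i][:,:2]))
E
```

```text
top stud_a [([0.349, -0.299], [328.0, 252.0], 0.97), ([0.615, -0.266], [317.0, 177.0], 0.93), ([0.524, 0.433], [120.0, 204.0], 0.38)]
top stud_b [([0.349, -0.299], [328.0, 252.0], 0.97), ([0.615, -0.266], [317.0, 177.0], 0.93), ([0.524, 0.433], [120.0, 204.0], 0.38)]
top wingnut_a [([0.364, -0.276], [320.0, 248.0], 0.59), ([0.61, -0.259], [314.0, 179.0], 0.38)]
top spacer_a [([0.705, -0.282], [318.0, 154.0], 0.41), ([0.622, -0.117], [273.0, 177.0], 0.4), ([0.616, -0.267], [314.0, 178.0], 0.39)]
top bracket [([0.491, -0.281], [319.0, 212.0], 0.92)]
top carrier [([0.504, -0.287], [319.0, 209.0], 0.64), ([0.49, -0.274], [316.0, 213.0], 0.59), ([0.554, -0.523], [380.0, 195.0], 0.33)]
top rack [([0.491, 0.264], [171.0, 214.0], 0.71)]
top tray [([0.36, -0.451], [363.0, 247.0], 0.62), ([0.353, -0.307], [325.0, 250.0], 0.61)]
top roller_1 [([0.555, -0.281], [319.0, 195.0], 0.76), ([0.494, -0.285], [320.0, 211.0], 0.56), ([0.429, -0.295], [324.0, 229.0], 0.49)]
top slot_1 [([0.558, 0.281], [164.0, 195.0], 0.87), ([0.503, -0.296], [324.0, 209.0], 0.74), ([0.437, 0.251], [172.0, 229.0], 0.67), 
[... 3675 characters left out ...]
 array([0.1581, 0.3199]), -2.0) [ 0.588 -0.031  0.021] 588
side rack rect (array([0.5041, 0.2591]), array([0.153 , 0.1849]), 3.3) [0.507 0.252 0.017] 760
side carrier rect (array([ 0.49  , -0.2848]), array([0.1728, 0.2892]), 6.0) [ 0.477 -0.344  0.013] 1828
side bracket rect (array([ 0.4929, -0.2844]), array([0.0381, 0.2122]), 5.9) [ 0.487 -0.29   0.062] 815
side high blob 116 [278. 248.] [ 0.616 -0.277  0.083] (array([ 0.6171, -0.2745]), array([0.0244, 0.0586]), -79.0)
side high blob 142 [178. 259.] [ 0.368 -0.299  0.083] (array([ 0.3676, -0.2979]), array([0.0252, 0.0614]), -75.4)
side high blob 314 [228. 252.] [ 0.492 -0.288  0.087] (array([ 0.4916, -0.2849]), array([0.016 , 0.0783]), 4.6)
```

```bash
cat > to.py <<'E'
# python3 to.py x y z yaw(deg of tool y axis): tool-frame turn and shifts (after the turn), cm
import sys
from station import robot
import numpy as np
from scipy.spatial.transform import Rotation as R
x,y,z,a=map(float,sys.argv[1:5]); s=robot.read_state(); Rm=np.array(s["ee_rot"]); p=np.array(s["eef_pos"])
c,n=np.cos(np.radians(a)),np.sin(np.radians(a)); T=np.array([[-n,c,0],[c,n,0],[0,0,-1.]]).T
T=np.c_[np.cross([c,n,0],[0,0,-1]),[c,n,0],[0,0,-1]]
print("turn",np.round(R.from_matrix(Rm.T@T).as_rotvec(degrees=True),2),"shift cm",np.round(T.T@(np.array([x,y,z])-p)*100,2),
 "| pos",np.round(p,4),"F",np.round(s["wrist_force"],1),"w %.4f g %.1f t %.1f"%(s["width"],s["grasp_force"],s["t"]),"j",np.round(s["joints"]))
E
python3 -m jog '[0,0,-8.37,0,0,0,1, 0,0,-8.37,0,0,0,1, 0,0,-8.37,0,0,0,1, 0,0,-8.37,0,0,0,1, 0,0,-8.37,0,0,0,1, 0,0,-8.37,0,0,0,1, 0,0,-8.37,0,0,0,1, 0,0,-8.37,0,0,0,1, 0,0,-8.37,0,0,0,1, 0,0,-8.37,0,0,0,1]' 20
python3 to.py 0.6155 -0.270 0.15 8
```

```text
t: 3.4
eef_pos: [0.1612, -0.6297, 0.2268]
ee_rot: [[-0.146, 0.989, -0.0], [0.989, 0.146, -0.0], [-0.0, -0.0, -1.0]]
wrist_force: [0.6, 1.0, -0.2]
width: 0.0918
grasp_force: 0.0
turn [-0.   0.   0.4] shift cm [29.3  49.99  7.68] | pos [ 0.1612 -0.6297  0.2268] F [ 0.6  1.  -0.2] w 0.0918 g 0.0 t 3.4 j [102.  33. -42.  88.  23.  68.  64.]
```

```bash
python3 -m jog '[0,0,0,1,1.8,0,0.7, 0,0,0,1.6,2.8,0,0.7, 0,0,0,1.7,2.9,0,0.7, 0,0,0,1.7,2.9,0,0.7, 0,0,0,1.7,2.9,0,0.7, 0,0,0,1.7,2.9,0,0.7, 0,0,0,1.7,2.9,0,0.7, 0,0,0,1.7,2.9,0,0.7, 0,0,0,1.7,2.9,0,0.7, 0,0,0,1.7,2.9,0,0.7, 0,0,0,1.7,2.9,0,0.7, 0,0,0,1.7,2.9,0,0.7, 0,0,0,1.7,2.9,1,0.7, 0,0,0,1.7,2.9,1,0.7, 0,0,0,1.7,2.9,1,0.7, 0,0,0,1.7,2.9,1,0.7, 0,0,0,1.7,2.9,1,0.7, 0,0,0,1.2,1.9,1,0.7, 0,0,0,0,0,1,0.7, 0,0,0,0,0,0,0.7]'
python3 to.py 0.6155 -0.270 0.068 8
```

```text
t: 5.4
eef_pos: [0.6143, -0.2687, 0.1549]
ee_rot: [[-0.142, 0.99, -0.003], [0.99, 0.142, 0.001], [0.001, -0.003, -1.0]]
wrist_force: [0.3, 0.3, 0.4]
width: 0.0641
grasp_force: 0.0
turn [-0.16 -0.07  0.15] shift cm [-0.14  0.1   8.69] | pos [ 0.6143 -0.2687  0.1549] F [0.3 0.3 0.4] w 0.0641 g 0.0 t 5.4 j [ 50.  40. -43.  89.  29.  64.   8.]
```

```bash
python3 -m jog '[0,0,0,-0.1,0.1,1,0.7, 0,0,0,0,0,2,0.7, 0,0,0,0,0,2,0.7, 0,0,0,0,0,2,0.7, 0,0,0,0,0,1,0.7, 0,0,0,0,0,0.5,0.7, 0,0,0,0,0,0,0.1, 0,0,0,0,0,0,0.1, 0,0,0,0,0,0,0.1, 0,0,0,0,0,0,0.1, 0,0,0,0,0,0,0.1, 0,0,0,0,0,0,0.1]' 20; python3 to.py 0.6155 -0.270 0.068 8
```

```text
t: 6.6
eef_pos: [0.6165, -0.2703, 0.0721]
ee_rot: [[-0.14, 0.99, 0.0], [0.99, 0.14, -0.0], [-0.0, 0.0, -1.0]]
wrist_force: [-0.3, 0.5, 0.8]
width: 0.0264
grasp_force: 20.0
turn [0.01 0.02 0.07] shift cm [ 0.04 -0.09  0.41] | pos [ 0.6165 -0.2703  0.0721] F [-0.3  0.5  0.8] w 0.0264 g 20.0 t 6.6 j [ 48.  45. -40.  91.  33.  56.   5.]
```

```bash
python3 -m jog '[0,0,0,0,0,-1,0.1, 0,0,0,0,0,-2,0.1, 0,0,0,0,0,-3,0.1, 0,0,0,0,0,-2,0.1, 0,0,0,0,0,0,0.1]' 30
python3 - <<'E'
from h import *
im=robot.get_image("top");p=cloud(im)
q=robot.masks_of("top","tray")
for q in q[:2]:
    m=q["region"]&(p[...,2]>.015)&(p[...,2]<.03);print(q["conf"],rect(p[m][:,:2]),m.sum())
E
python3 to.py 0.6875 0.0375 0.013 8
```

```text
t: 7.1
eef_pos: [0.6194, -0.2706, 0.1573]
ee_rot: [[-0.141, 0.99, 0.007], [0.99, 0.141, -0.003], [-0.004, 0.007, -1.0]]
wrist_force: [0.4, 0.2, 0.2]
width: 0.0257
grasp_force: 30.0
turn [0.09 0.08 0.07] shift cm [29.51 11.28 14.01] | pos [ 0.6169 -0.2704  0.1531] F [-0.8  0.1 -1. ] w 0.0253 g 30.0 t 7.2 j [ 50.  40. -43.  88.  30.  63.   8.]
```

```bash
cat >> h.py <<'E'
def tray(c="side"):
    im=robot.get_image(c); p=cloud(im); z=p[...,2]
    col=im["color"].astype(int); gray=np.ptp(col,axis=2)<40
    m=(z>.014)&(z<.028)&gray&(p[...,0]>.36)&(p[...,0]<.82)&(p[...,1]>-.13)&(p[...,1]<.15)
    n,l,st,_=cv2.connectedComponentsWithStats(cv2.dilate(m.astype(np.uint8),np.ones((5,5))))
    i=1+np.argmax(st[1:,4]); m&=(l==i); return rect(p[m][:,:2])+(int(m.sum()),)
E
python3 -m jog '[0,0,0,1.2,0.5,0,0.1, 0,0,0,2.4,0.9,0,0.1, 0,0,0,2.4,0.9,0,0.1, 0,0,0,2.4,0.9,0,0.1, 0,0,0,2.4,0.9,0,0.1, 0,0,0,2.4,0.9,0,0.1, 0,0,0,2.4,0.9,0,0.1, 0,0,0,2.4,0.9,0,0.1, 0,0,0,2.4,0.9,0,0.1, 0,0,0,2.4,0.9,0,0.1, 0,0,0,2.4,0.9,1,0.1, 0,0,0,2.4,0.9,2,0.1, 0,0,0,2.2,0.8,2,0.1, 0,0,0,0,0,1,0.1, 0,0,0,0,0,1,0.1, 0,0,0,0,0,0,0.1]'
python3 to.py 0.6875 0.0375 0.013 8; python3 -c "
from h import *
print(tray(),tray('top'))
im=robot.get_image('side');cv2.imwrite('pics/s1.png',cv2.resize(im['color'][120:320,130:380,::-1],None,fx=3,fy=3))"
```

```text
t: 8.8
eef_pos: [0.6839, 0.0393, 0.0794]
ee_rot: [[-0.14, 0.99, -0.004], [0.99, 0.14, -0.001], [-0.001, -0.004, -1.0]]
wrist_force: [0.4, -0.2, -1.3]
width: 0.0259
grasp_force: 30.0
turn [-0.22  0.04  0.03] shift cm [-0.22  0.33  6.64] | pos [0.6839 0.0393 0.0794] F [ 0.4 -0.2 -1.3] w 0.0259 g 30.0 t 8.8 j [ 21.  46. -41.  89.  34.  58. -21.]
(array([0.588 , 0.0058]), array([0.1576, 0.3215]), -1.4, 672) (array([0.5404, 0.0097]), array([0.15  , 0.2321]), -1.5, 125)
```

View pics/s1.png

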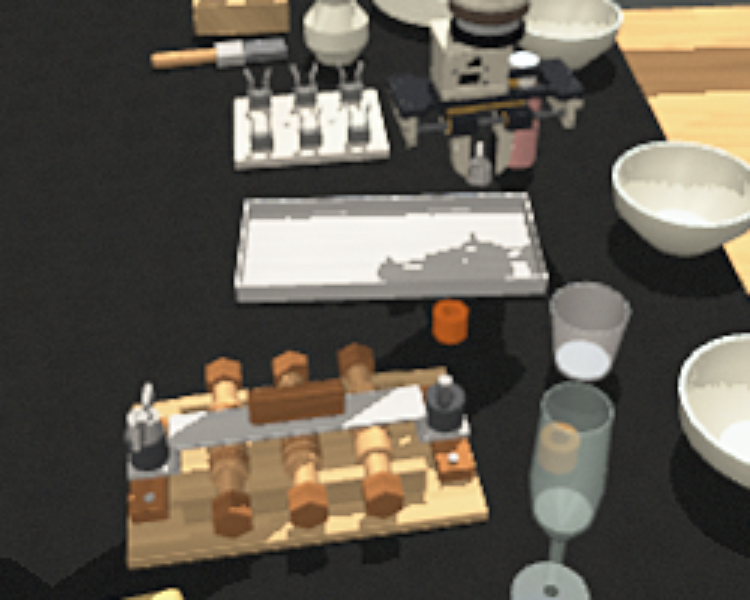

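The crop shows the nut held upright at (480,165), the far spacer still on its stud at (445,405), and the tray empty and unmoved.

```bash
python3 -m jog '[0,0,0,-0.2,0.3,1,0.1, 0,0,0,0,0,2,0.1, 0,0,0,0,0,2,0.1, 0,0,0,0,0,1,0.1, 0,0,0,0,0,0.5,0.1, 0,0,0,0,0,0,0.1, 0,0,0,0,0,0,0.45, 0,0,0,0,0,0,0.45, 0,0,0,0,0,0,0.45, 0,0,0,0,0,-1,0.45, 0,0,0,0,0,-3,0.45, 0,0,0,0,0,-4,0.7, 0,0,0,0,0,-4,0.7, 0,0,0,0,0,-2,0.7, 0,0,0,0,0,0,0.7]'
python3 to.py 0.366 -0.2958 0.072 14
```

```text
t: 10.45
eef_pos: [0.6915, 0.0399, 0.1625]
ee_rot: [[-0.14, 0.99, 0.008], [0.99, 0.14, 0.001], [-0.001, 0.008, -1.0]]
wrist_force: [1.0, 1.0, 1.2]
width: 0.0632
grasp_force: 0.0
turn [ 0.48  0.06 -5.93] shift cm [-24.69 -39.71   9.05] | pos [0.6915 0.0399 0.1625] F [1.  1.  1.2] w 0.0632 g 0.0 t 10.4 j [ 23.  41. -44.  85.  30.  65. -19.]
```

```bash
python3 -m jog '[0,0,-5.9,0,0,0,0.7, 0,0,0,-0.7,-1.2,0,0.7, 0,0,0,-1.5,-2.4,0,0.7, 0,0,0,-1.5,-2.4,0,0.7, 0,0,0,-1.5,-2.4,0,0.7, 0,0,0,-1.5,-2.4,0,0.7, 0,0,0,-1.5,-2.4,0,0.7, 0,0,0,-1.5,-2.4,0,0.7, 0,0,0,-1.5,-2.4,0,0.7, 0,0,0,-1.5,-2.4,0,0.7, 0,0,0,-1.5,-2.4,0,0.7, 0,0,0,-1.5,-2.4,0,0.7, 0,0,0,-1.5,-2.4,0,0.7, 0,0,0,-1.5,-2.4,0,0.7, 0,0,0,-1.5,-2.4,0,0.7, 0,0,0,-1.5,-2.4,0,0.7, 0,0,0,-1.5,-2.4,0,0.7, 0,0,0,-1.5,-2.5,0,0.7, 0,0,0,0,0,0,0.7, 0,0,0,0,0,0,0.7]'
python3 to.py 0.366 -0.2958 0.072 14
```

```text
t: 12.45
eef_pos: [0.3615, -0.2968, 0.1562]
ee_rot: [[-0.237, 0.972, -0.001], [0.972, 0.237, 0.001], [0.001, -0.001, -1.0]]
wrist_force: [-0.0, -0.3, 0.4]
width: 0.0645
grasp_force: 0.0
turn [-0.05 -0.05 -0.3 ] shift cm [-0.01  0.46  8.42] | pos [ 0.3615 -0.2968  0.1562] F [-0.  -0.3  0.4] w 0.0645 g 0.0 t 12.4 j [ 79.  21. -51. 117.  21.  51.  31.]
```

```bash
python3 -m jog '[0,0,0,0,0.4,1,0.7, 0,0,0,0,0,2,0.7, 0,0,0,0,0,2,0.7, 0,0,0,0,0,2,0.7, 0,0,0,0,0,1,0.7, 0,0,0,0,0,0.4,0.7, 0,0,0,0,0,0,0.1, 0,0,0,0,0,0,0.1, 0,0,0,0,0,0,0.1, 0,0,0,0,0,0,0.1, 0,0,0,0,0,0,0.1, 0,0,0,0,0,0,0.1]' 30; python3 to.py 0.366 -0.2958 0.072 14
```

```text
t: 13.65
eef_pos: [0.3664, -0.2961, 0.0729]
ee_rot: [[-0.241, 0.971, -0.001], [0.971, 0.241, -0.001], [-0.001, -0.001, -1.0]]
wrist_force: [0.3, -0.6, 1.4]
width: 0.0256
grasp_force: 30.0
turn [-0.05  0.03 -0.06] shift cm [ 0.04 -0.03  0.09] | pos [ 0.3664 -0.2961  0.0729] F [ 0.3 -0.6  1.4] w 0.0256 g 30.0 t 13.7 j [ 72.  29. -44. 120.  30.  42.  23.]
```

```bash
python3 -m jog '[0,0,0,0,0,-1,0.1, 0,0,0,0,0,-2,0.1, 0,0,0,0,0,-3,0.1, 0,0,0,0,0,-2.5,0.1, 0,0,0,0,0,0,0.1]' 30; python3 to.py 0.489 0.0425 0.014 8; python3 -c "
from h import *
print(tray())"
```

```text
t: 14.15
eef_pos: [0.3693, -0.2967, 0.1612]
ee_rot: [[-0.242, 0.97, 0.005], [0.97, 0.242, -0.004], [-0.005, 0.003, -1.0]]
wrist_force: [-0.6, -0.6, -1.4]
width: 0.0251
grasp_force: 30.0
turn [0.21 0.3  5.98] shift cm [31.93 16.57 14.72] | pos [ 0.3693 -0.2967  0.1612] F [-0.6 -0.6 -1.4] w 0.0251 g 30.0 t 14.2 j [ 79.  21. -51. 117.  21.  51.  31.]
(array([0.5891, 0.0056]), array([0.1566, 0.3205]), -1.5, 654)
```

```bash
python3 -m jog '[0,0,6,0,0,0,0.1, 0,0,0,1.2,0.6,0,0.1, 0,0,0,2.3,1.2,0,0.1, 0,0,0,2.3,1.2,0,0.1, 0,0,0,2.3,1.2,0,0.1, 0,0,0,2.3,1.2,0,0.1, 0,0,0,2.3,1.2,0,0.1, 0,0,0,2.3,1.2,0,0.1, 0,0,0,2.3,1.2,0,0.1, 0,0,0,2.3,1.2,0,0.1, 0,0,0,2.3,1.2,0,0.1, 0,0,0,2.3,1.2,0,0.1, 0,0,0,2.3,1.2,1,0.1, 0,0,0,2.3,1.2,2,0.1, 0,0,0,2.3,1.2,2,0.1, 0,0,0,0.8,0.4,2,0.1, 0,0,0,0,0,1,0.1, 0,0,0,0,0,0,0.1]'
python3 to.py 0.490 0.0425 0.014 8
```

```text
t: 16.0
eef_pos: [0.4849, 0.0438, 0.076]
ee_rot: [[-0.142, 0.99, -0.004], [0.99, 0.142, 0.0], [0.001, -0.004, -1.0]]
wrist_force: [-0.2, -0.4, -0.4]
width: 0.025
grasp_force: 30.0
turn [-0.25 -0.04  0.14] shift cm [-0.2   0.49  6.2 ] | pos [0.4849 0.0438 0.076 ] F [-0.2 -0.4 -0.4] w 0.0250 g 30.0 t 16.0 j [ 30.  31. -47. 118.  32.  45. -29.]
```

```bash
python3 -m jog '[0,0,0,-0.2,0.4,1,0.1, 0,0,0,0,0,2,0.1, 0,0,0,0,0,1.6,0.1, 0,0,0,0,0,1,0.1, 0,0,0,0,0,0.5,0.1, 0,0,0,0,0,0,0.1, 0,0,0,0,0,0,0.45, 0,0,0,0,0,0,0.45, 0,0,0,0,0,0,0.45, 0,0,0,0,0,-1,0.45, 0,0,0,0,0,-3,0.45, 0,0,0,0,0,-4,0.7, 0,0,0,0,0,-4,0.7, 0,0,0,0,0,-2,0.7, 0,0,0,0,0,0,0.7]'
python3 to.py 0.6155 -0.270 0.044 -82
python3 - <<'E'
from h import *
print(tray())
im=robot.get_image("side"); p=cloud(im)
for n in("spacer_a","flute"):
  for q in robot.masks_of("side",n):
    g=p[q["region"]]; print(n,round(q["conf"],2),q["rect"],np.round(np.nanmedian(g,0),3),np.round(np.nanpercentile(g,[3,97],axis=0),3).tolist(),np.median(im["color"][q["region"]],0))
cv2.imwrite('pics/s2.png',cv2.resize(im['color'][120:340,130:380,::-1],None,fx=2.6,fy=2.6))
E
```

```text
t: 17.5
eef_pos: [0.4938, 0.0424, 0.1605]
ee_rot: [[-0.139, 0.99, 0.007], [0.99, 0.139, -0.001], [-0.002, 0.007, -1.0]]
wrist_force: [0.3, 0.4, -0.7]
width: 0.0634
grasp_force: 0.0
turn [ 0.37 -0.22 89.97] shift cm [ 7.71 32.63 11.65] | pos [0.4938 0.0424 0.1605] F [ 0.3  0.4 -0.7] w 0.0634 g 0.0 t 17.5 j [ 36.  24. -53. 114.  24.  53. -22.]
(array([0.588 , 0.0059]), array([0.158 , 0.3216]), -1.2, 748)
spacer_a 0.53 [210.8, 182.0, 101.9, 38.7] [0.591 0.007 0.006] [[0.435, -0.072, 0.002], [0.743, 0.082, 0.024]] [233. 229. 220.]
spacer_a 0.47 [272.8, 221.3, 13.3, 11.3] [ 0.64  -0.135  0.024] [[0.625, -0.142, 0.004], [0.654, -0.112, 0.031]] [182.  90.  30.]
spacer_a 0.46 [169.8, 258.6, 16.4, 18.1] [ 0.371 -0.308  0.058] [[0.354, -0.314, 0.038], [0.383, -0.288, 0.065]] [55. 55. 56.]
spacer_a 0.44 [268.5, 250.1, 15.5, 12.6] [ 0.616 -0.283  0.059] [[0.603, -0.288, 0.04], [0.631, -0.267, 0.065]] [58. 58. 59.]
spacer_a 0.24 [221.1, 238.4, 16.5, 57.4] [ 0.494 -0.325  0.051] [[0.475, -0.371, 0.028], [0.512, -0.207, 0.058]] [166. 115.  71.]
flute 0.71 [298.7, 248.1, 36.2, 85.0] [ 0.679 -0.44   0.152] [[0.657, -0.453, 0.004], [0.703, -0.405, 0.21]] [136. 139. 125.]
```

View pics/s2.png

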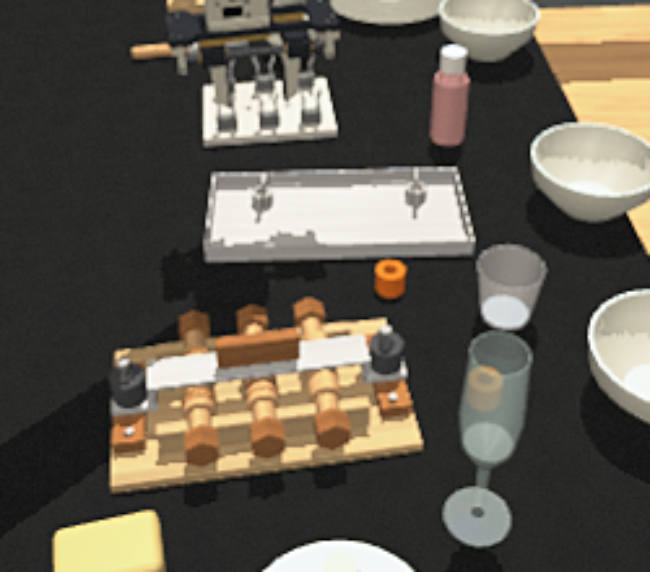

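Both nuts stand in the tray, at crop (262,195) and (415,190), and both dark spacers are on their studs. The far spacer is next.

```bash
python3 -m jog '[0,0,8.2,0,0,0,0.6, 0,0,8.2,0,0,0,0.6, 0,0,8.2,0,0,0,0.6, 0,0,8.2,0,0,0,0.6, 0,0,8.2,0,0,0,0.6, 0,0,8.2,0,0,0,0.6, 0,0,8.2,0,0,0,0.6, 0,0,8.2,0,0,0,0.6, 0,0,8.2,0,0,0,0.6, 0,0,8.2,0,0,0,0.6, 0,0,8,0,0,0,0.6, 0,0,0,0,0,0,0.6]'
python3 -m jog '[0,0,0,0.3,1.4,0,0.6, 0,0,0,0.6,2.5,0,0.6, 0,0,0,0.6,2.5,0,0.6, 0,0,0,0.6,2.5,0,0.6, 0,0,0,0.6,2.5,0,0.6, 0,0,0,0.6,2.5,0,0.6, 0,0,0,0.6,2.5,0,0.6, 0,0,0,0.6,2.5,0,0.6, 0,0,0,0.6,2.5,0,0.6, 0,0,0,0.6,2.5,0,0.6, 0,0,0,0.6,2.5,0,0.6, 0,0,0,0.6,2.5,0,0.6, 0,0,0,0.6,2.5,0,0.6, 0,0,0,0.3,1.2,0,0.6, 0,0,0,0,0,0,0.6, 0,0,0,0,0,0,0.6]'
python3 to.py 0.617 -0.270 0.044 -82
```

```text
t: 18.9
eef_pos: [0.4904, 0.042, 0.1555]
ee_rot: [[0.99, 0.138, -0.003], [0.138, -0.99, -0.0], [-0.003, -0.0, -1.0]]
wrist_force: [-0.4, -0.2, 0.2]
width: 0.0552
grasp_force: 0.0
t: 20.5
eef_pos: [0.6132, -0.2692, 0.1561]
ee_rot: [[0.99, 0.14, -0.001], [0.14, -0.99, 0.001], [-0.001, -0.002, -1.0]]
wrist_force: [0.8, 0.1, -1.2]
width: 0.055
grasp_force: 0.0
turn [-0.09  0.05  0.04] shift cm [ 0.36  0.13 11.21] | pos [ 0.6132 -0.2692  0.1561] F [ 0.8  0.1 -1.2] w 0.0550 g 0.0 t 20.5 j [ 39.  35. -26.  89.  17.  60. -73.]
```

```bash
python3 -m jog '[0,0,0,0.4,0.1,1,0.6, 0,0,0,0,0,2,0.6, 0,0,0,0,0,2,0.6, 0,0,0,0,0,2,0.6, 0,0,0,0,0,2,0.6, 0,0,0,0,0,1,0.6, 0,0,0,0,0,1,0.6, 0,0,0,0,0,0,0.6, 0,0,0,0,0,0,0.1, 0,0,0,0,0,0,0.1, 0,0,0,0,0,0,0.1, 0,0,0,0,0,0,0.1, 0,0,0,0,0,0,0.1]' 30; python3 to.py 0.617 -0.270 0.044 -82
```

```text
t: 21.8
eef_pos: [0.6185, -0.2707, 0.0476]
ee_rot: [[0.99, 0.139, 0.001], [0.139, -0.99, -0.0], [0.001, 0.001, -1.0]]
wrist_force: [0.2, 0.6, 3.3]
width: 0.0319
grasp_force: 30.0
turn [ 0.04 -0.07 -0.03] shift cm [-0.14 -0.09  0.36] | pos [ 0.6185 -0.2707  0.0476] F [0.2 0.6 3.3] w 0.0319 g 30.0 t 21.8 j [ 37.  43. -23.  92.  20.  50. -76.]
```

```bash
python3 -m jog '[0,0,0,0,0,-1,0.1, 0,0,0,0,0,-2,0.1, 0,0,0,0,0,-3,0.1, 0,0,0,0,0,-3,0.1, 0,0,0,0,0,-2,0.1, 0,0,0,0,0,0,0.1]' 30; python3 to.py 0.624 0.030 0.016 -82; python3 -c "
from h import *
print(tray())"
```

```text
t: 22.4
eef_pos: [0.6203, -0.2714, 0.1612]
ee_rot: [[0.99, 0.138, 0.006], [0.138, -0.99, -0.003], [0.006, 0.004, -1.0]]
wrist_force: [-0.2, 0.2, -0.6]
width: 0.0317
grasp_force: 30.0
turn [ 0.21 -0.34 -0.04] shift cm [  4.56 -29.79  14.52] | pos [ 0.6203 -0.2714  0.1612] F [-0.2  0.2 -0.6] w 0.0317 g 30.0 t 22.4 j [ 39.  35. -26.  88.  17.  60. -73.]
(array([0.5288, 0.0071]), array([0.155 , 0.2024]), -1.9, 421)
```

```bash
python3 -m jog '[0,0,0,0.2,-1.2,0,0.1, 0,0,0,0.4,-2.5,0,0.1, 0,0,0,0.4,-2.5,0,0.1, 0,0,0,0.4,-2.5,0,0.1, 0,0,0,0.4,-2.5,0,0.1, 0,0,0,0.4,-2.5,0,0.1, 0,0,0,0.4,-2.5,0,0.1, 0,0,0,0.4,-2.5,0,0.1, 0,0,0,0.4,-2.5,0,0.1, 0,0,0,0.4,-2.5,0,0.1, 0,0,0,0.4,-2.5,1,0.1, 0,0,0,0.4,-2.5,2,0.1, 0,0,0,0.2,-1.1,2,0.1, 0,0,8,0,0,1,0.1, 0,0,0,0,0,0,0.1]'
python3 to.py 0.624 0.030 0.016 -90;python3 -c "
from h import *
print(tray(),tray('top'))"
```

```text
t: 23.95
eef_pos: [0.6208, 0.0328, 0.0932]
ee_rot: [[1.0, 0.0, -0.007], [0.0, -1.0, 0.0], [-0.007, -0.0, -1.0]]
wrist_force: [-1.0, 0.2, -1.0]
width: 0.0317
grasp_force: 30.0
turn [-0.01  0.39  0.03] shift cm [0.32 0.28 7.72] | pos [0.6208 0.0328 0.0932] F [-1.   0.2 -1. ] w 0.0317 g 30.0 t 23.9 j [  13.   35.  -25.   99.   19.   51. -110.]
(array([0.5881, 0.0053]), array([0.1572, 0.3213]), -1.7, 763) (array([0.4993, 0.0812]), array([0.055 , 0.1701]), 18.0, 80)
```

```bash
python3 -m jog '[0,0,0,0.3,0.3,1,0.1, 0,0,0,0,0,2,0.1, 0,0,0,0,0,2,0.1, 0,0,0,0,0,1.5,0.1, 0,0,0,0,0,0.7,0.1, 0,0,0,0,0,0.4,0.1, 0,0,0,0,0,0,0.1, 0,0,0,0,0,0,0.45, 0,0,0,0,0,0,0.45, 0,0,0,0,0,0,0.45, 0,0,0,0,0,-1,0.45, 0,0,0,0,0,-3,0.45, 0,0,0,0,0,-4,0.6, 0,0,0,0,0,-4,0.6, 0,0,0,0,0,-2.5,0.6, 0,0,0,0,0,0,0.6]'
python3 to.py 0.3675 -0.296 0.047 -82
```

```text
t: 25.65
eef_pos: [0.6305, 0.0289, 0.1717]
ee_rot: [[1.0, -0.0, 0.01], [-0.0, -1.0, 0.0], [0.01, -0.0, -1.0]]
wrist_force: [-0.1, 0.6, 0.5]
width: 0.055
grasp_force: 0.0
turn [ 0.03 -0.54 -8.02] shift cm [-30.56  28.51  12.47] | pos [0.6305 0.0289 0.1717] F [-0.1  0.6  0.5] w 0.0550 g 0.0 t 25.6 j [  15.   30.  -27.   95.   16.   58. -108.]
```

```bash
python3 -m jog '[0,0,-8,0,0,0,0.6, 0,0,0,-1,0.9,0,0.6, 0,0,0,-1.9,1.8,0,0.6, 0,0,0,-1.9,1.8,0,0.6, 0,0,0,-1.9,1.8,0,0.6, 0,0,0,-1.9,1.8,0,0.6, 0,0,0,-1.9,1.8,0,0.6, 0,0,0,-1.9,1.8,0,0.6, 0,0,0,-1.9,1.8,0,0.6, 0,0,0,-1.9,1.8,0,0.6, 0,0,0,-1.9,1.8,0,0.6, 0,0,0,-1.9,1.8,0,0.6, 0,0,0,-1.9,1.8,0,0.6, 0,0,0,-1.9,1.8,0,0.6, 0,0,0,-1.9,1.8,0,0.6, 0,0,0,-1.9,1.8,0,0.6, 0,0,0,-1.9,1.8,0,0.6, 0,0,0,-1,0.5,0,0.6, 0,0,0,0,0,0,0.6, 0,0,0,0,0,0,0.6]'
python3 to.py 0.3675 -0.296 0.047 -82;python3 -c "
from h import *
print(tray())"
```

```text
t: 27.65
eef_pos: [0.3646, -0.2944, 0.1656]
ee_rot: [[0.99, 0.138, 0.0], [0.138, -0.99, 0.001], [0.0, -0.001, -1.0]]
wrist_force: [0.2, -0.6, 0.3]
width: 0.0549
grasp_force: 0.0
turn [-0.03 -0.02 -0.08] shift cm [ 0.26  0.2  11.86] | pos [ 0.3646 -0.2944  0.1656] F [ 0.2 -0.6  0.3] w 0.0549 g 0.0 t 27.6 j [ 57.  14. -24. 118.   8.  50. -54.]
(array([0.5881, 0.0055]), array([0.1571, 0.321 ]), -1.7, 798)
```

```bash
python3 -m jog '[0,0,0,0.2,0.2,1,0.6, 0,0,0,0,0,2,0.6, 0,0,0,0,0,2,0.6, 0,0,0,0,0,2,0.6, 0,0,0,0,0,2,0.6, 0,0,0,0,0,1.5,0.6, 0,0,0,0,0,1.2,0.6, 0,0,0,0,0,0,0.6, 0,0,0,0,0,0,0.1, 0,0,0,0,0,0,0.1, 0,0,0,0,0,0,0.1, 0,0,0,0,0,0,0.1, 0,0,0,0,0,0,0.1]' 30; python3 to.py 0.3675 -0.296 0.047 -82
```

```text
t: 29.0
eef_pos: [0.367, -0.2969, 0.0492]
ee_rot: [[0.99, 0.139, 0.001], [0.139, -0.99, -0.0], [0.001, 0.0, -1.0]]
wrist_force: [-0.1, 2.5, 2.5]
width: 0.0331
grasp_force: 30.0
turn [ 0.02 -0.03 -0.02] shift cm [ 0.06 -0.08  0.22] | pos [ 0.367  -0.2969  0.0492] F [-0.1  2.5  2.5] w 0.0331 g 30.0 t 29.0 j [ 53.  26. -20. 121.  16.  35. -60.]
```

```bash
python3 -m jog '[0,0,0,0,0,-1,0.1, 0,0,0,0,0,-2,0.1, 0,0,0,0,0,-3,0.1, 0,0,0,0,0,-3,0.1, 0,0,0,0,0,-2,0.1, 0,0,8,0,0,0,0.1, 0,0,0,0,0,0,0.1]' 30; python3 to.py 0.5535 0.0315 0.018 -90
```

```text
t: 29.7
eef_pos: [0.367, -0.2979, 0.1602]
ee_rot: [[1.0, -0.003, 0.002], [-0.003, -1.0, -0.002], [0.002, 0.002, -1.0]]
wrist_force: [-0.7, 0.8, -1.1]
width: 0.0329
grasp_force: 30.0
turn [ 0.13 -0.1  -0.15] shift cm [ 18.65 -32.94  14.22] | pos [ 0.367  -0.2979  0.1602] F [-0.7  0.8 -1.1] w 0.0329 g 30.0 t 29.7 j [ 56.  15. -23. 117.   8.  49. -62.]
```

```bash
python3 -m jog '[0,0,0,0.7,-1.2,0,0.1, 0,0,0,1.3,-2.3,0,0.1, 0,0,0,1.3,-2.3,0,0.1, 0,0,0,1.3,-2.3,0,0.1, 0,0,0,1.3,-2.3,0,0.1, 0,0,0,1.3,-2.3,0,0.1, 0,0,0,1.3,-2.3,0,0.1, 0,0,0,1.3,-2.3,0,0.1, 0,0,0,1.3,-2.3,0,0.1, 0,0,0,1.3,-2.3,0,0.1, 0,0,0,1.3,-2.3,0,0.1, 0,0,0,1.3,-2.3,1,0.1, 0,0,0,1.3,-2.3,2,0.1, 0,0,0,1.3,-2.3,2,0.1, 0,0,0,1.1,-1.8,2,0.1, 0,0,0,0,0,0,0.1, 0,0,0,0,0,0,0.1]'
python3 to.py 0.5535 0.0315 0.018 -90;python3 -c "
from h import *
print(tray())"
```

```text
t: 31.4
eef_pos: [0.5529, 0.032, 0.088]
ee_rot: [[1.0, 0.003, -0.002], [0.003, -1.0, -0.0], [-0.002, 0.0, -1.0]]
wrist_force: [-0.4, -0.4, 0.2]
width: 0.0331
grasp_force: 30.0
turn [0.   0.14 0.16] shift cm [0.06 0.05 7.  ] | pos [0.5529 0.032  0.088 ] F [-0.4 -0.4  0.2] w 0.0331 g 30.0 t 31.4 j [  16.   30.  -28.  109.   19.   46. -112.]
(array([0.5881, 0.0058]), array([0.1596, 0.3216]), -1.9, 785)
```

```bash
python3 -m jog '[0,0,0,0,0,1,0.1, 0,0,0,0,0,2,0.1, 0,0,0,0,0,2,0.1, 0,0,0,0,0,1,0.1, 0,0,0,0,0,0.7,0.1, 0,0,0,0,0,0.3,0.1, 0,0,0,0,0,0,0.1, 0,0,0,0,0,0,0.45, 0,0,0,0,0,0,0.45, 0,0,0,0,0,0,0.45, 0,0,0,0,0,-1,0.45, 0,0,0,0,0,-3,0.45, 0,0,0,0,0,-4,0.6, 0,0,0,0,0,-4,0.6, 0,0,0,0,0,-4,0.6, 0,0,0,-1,4,0,0.6, 0,0,0,-1,4,0,0.6, 0,0,0,-1,4,0,0.6, 0,0,0,-1,4,0,0.6, 0,0,0,0,0,0,0.6]'
python3 to.py 0.4905 -0.283 0.075 -84
python3 - <<'E'
from h import *
print(tray())
im=robot.get_image("side"); cv2.imwrite('pics/s3.png',cv2.resize(im['color'][120:340,130:380,::-1],None,fx=2.6,fy=2.6))
E
```

```text
t: 33.45
eef_pos: [0.5117, -0.1356, 0.1793]
ee_rot: [[1.0, -0.01, -0.001], [-0.01, -1.0, -0.004], [-0.001, 0.004, -1.0]]
wrist_force: [-0.1, 0.1, -0.7]
width: 0.0551
grasp_force: 0.0
turn [ 0.22  0.07 -6.59] shift cm [-3.65 14.44 10.43] | pos [ 0.5117 -0.1356  0.1793] F [-0.1  0.1 -0.7] w 0.0551 g 0.0 t 33.5 j [ 36.  20. -29. 109.  12.  54. -89.]
(array([0.5881, 0.0063]), array([0.1582, 0.3218]), -1.5, 788)
```

View pics/s3.png

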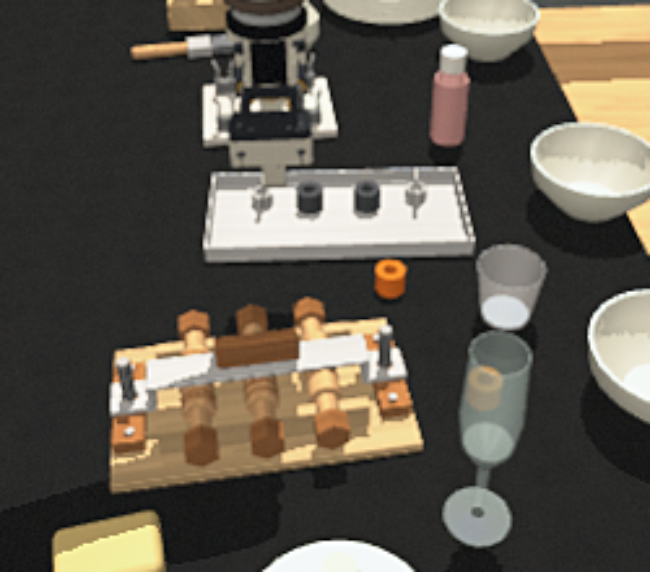

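All four fixings stand in the tray at crop (262,197), (310,196), (367,195) and (415,190). The bracket is now free on the bare studs.

```bash
python3 -m jog '[0,0,-6.6,0,0,0,0.5, 0,0,0,-0.4,1.4,0,0.5, 0,0,0,-0.6,2.6,0,0.5, 0,0,0,-0.6,2.6,0,0.5, 0,0,0,-0.6,2.6,0,0.5, 0,0,0,-0.6,2.6,0,0.5, 0,0,0,-0.6,2.1,1,0.5, 0,0,0,-0.2,0.5,2,0.5, 0,0,0,0,0,2,0.5, 0,0,0,0,0,1,0.5, 0,0,0,0,0,0,0.5]'
python3 to.py 0.4905 -0.283 0.070 -84
```

```text
t: 34.65
eef_pos: [0.4936, -0.2743, 0.1174]
ee_rot: [[0.993, 0.114, -0.002], [0.114, -0.993, 0.002], [-0.002, -0.002, -1.0]]
wrist_force: [-1.3, 0.1, 0.0]
width: 0.0458
grasp_force: 0.0
turn [-0.11  0.13  0.55] shift cm [-0.4   0.83  4.74] | pos [ 0.4936 -0.2743  0.1174] F [-1.3  0.1  0. ] w 0.0458 g 0.0 t 34.6 j [ 46.  28. -25. 106.  15.  49. -70.]
```

```bash
python3 -m jog '[0,0,0.5,-0.4,0.8,0,0.5, 0,0,0,0,0,1,0.5, 0,0,0,0,0,2,0.5, 0,0,0,0,0,1.2,0.5, 0,0,0,0,0,0.4,0.5, 0,0,0,0,0,0,0.5, 0,0,0,0,0,0,0, 0,0,0,0,0,0,0, 0,0,0,0,0,0,0, 0,0,0,0,0,0,0, 0,0,0,0,0,0,0, 0,0,0,0,0,0,0]' 50
python3 to.py 0.4905 -0.283 0.070 -84
```

```text
t: 35.85
eef_pos: [0.4918, -0.2833, 0.0731]
ee_rot: [[0.994, 0.106, 0.0], [0.106, -0.994, 0.0], [0.0, -0.0, -1.0]]
wrist_force: [-0.9, 2.3, 4.1]
width: 0.0133
grasp_force: 50.0
turn [-0.   -0.03  0.09] shift cm [-0.12 -0.05  0.31] | pos [ 0.4918 -0.2833  0.0731] F [-0.9  2.3  4.1] w 0.0133 g 50.0 t 35.9 j [ 46.  32. -24. 107.  18.  44. -71.]
```

```bash
python3 -m jog '[0,0,0,0,0,-0.5,0, 0,0,0,0,0,-1,0, 0,0,0,0,0,-2,0, 0,0,0,0,0,-2,0, 0,0,0,0,0,-2,0, 0,0,0,0,0,-2,0, 0,0,0,0,0,-1.5,0, 0,0,0,0,0,0,0]' 55; python3 to.py 0.588 -0.036 0.047 -91.6;  python3 - <<'E'
from h import *
print(tray(),tray("top"))
im=robot.get_image("side"); p=cloud(im)
for q in robot.masks_of("side","bracket")[:1]:
    g=p[q["region"]]; print(q["conf"],rect(g[(g[:,2]>.13)][:,:2]),[np.round(np.nanmedian(g[(abs(g[:,0]-x)<.015)],0),3) for x in(.41,.57)])
cv2.imwrite('pics/s4.png',cv2.resize(im['color'][120:340,130:380,::-1],None,fx=2.6,fy=2.6))
E
```

```text
t: 36.65
eef_pos: [0.4929, -0.2845, 0.1854]
ee_rot: [[0.994, 0.106, 0.004], [0.106, -0.994, -0.003], [0.004, 0.003, -1.0]]
wrist_force: [0.3, 0.4, -2.1]
width: 0.0134
grasp_force: 55.0
turn [ 0.16 -0.22  7.66] shift cm [  8.81 -25.11  13.84] | pos [ 0.4929 -0.2845  0.1854] F [ 0.3  0.4 -2.1] w 0.0134 g 55.0 t 36.6 j [ 49.  23. -27. 103.  12.  56. -67.]
(array([0.64 , 0.005]), array([0.1574, 0.2184]), -1.6, 540) (array([0.5855, 0.0083]), array([0.151 , 0.3218]), -1.8, 343)
```

View pics/s4.png

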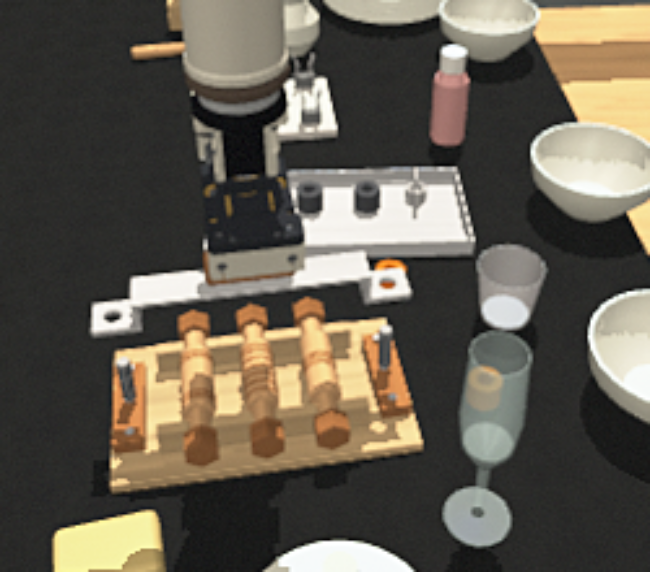

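The bracket is lifted level and clear of the studs, with its feet at crop (112,317) and (388,285). All three rollers lie exposed.

```bash
python3 -m jog '[0,0,2.6,0,0,0,0, 0,0,2.6,0,0,0,0, 0,0,2.5,0,0,0,0, 0,0,0,0.4,-1,0,0, 0,0,0,0.7,-2,0,0, 0,0,0,0.7,-2,0,0, 0,0,0,0.7,-2,0,0, 0,0,0,0.7,-2,0,0, 0,0,0,0.7,-2,0,0, 0,0,0,0.7,-2,0,0, 0,0,0,0.7,-2,0,0, 0,0,0,0.7,-2,0,0, 0,0,0,0.7,-2,0,0, 0,0,0,0.7,-2,0,0, 0,0,0,0.7,-2,1,0, 0,0,0,0.7,-1.5,2,0, 0,0,0,0.4,-0.6,2,0, 0,0,0,0,0,2,0, 0,0,0,0,0,0,0, 0,0,0,0,0,0,0]'
python3 to.py 0.588 -0.036 0.047 -91.6;  python3 - <<'E'
from h import *
print(tray(),tray("top"))
im=robot.get_image("side"); p=cloud(im)
for q in robot.masks_of("side","bracket")[:1]:
    g=p[q["region"]]; print(q["conf"],rect(g[(g[:,2]>.04)&(g[:,2]<.16)][:,:2]),[np.round(np.nanmedian(g[(abs(g[:,0]-x)<.015)],0),3) for x in(.46,.51,.66,.71)])
E
```

```text
t: 38.85
eef_pos: [0.5899, -0.0347, 0.1122]
ee_rot: [[1.0, -0.027, -0.002], [-0.027, -1.0, 0.001], [-0.002, -0.001, -1.0]]
wrist_force: [-0.6, -0.1, -1.4]
width: 0.0133
grasp_force: 55.0
turn [-0.03  0.11  0.04] shift cm [-0.19  0.13  6.52] | pos [ 0.5899 -0.0347  0.1122] F [-0.6 -0.1 -1.4] w 0.0133 g 55.0 t 38.9 j [  22.   31.  -27.  103.   18.   50. -105.]
(array([0.5878, 0.0013]), array([0.1539, 0.3226]), -3.4, 447) (array([0.5862, 0.0238]), array([0.1243, 0.3188]), -0.5, 218)
0.87 (array([ 0.5922, -0.0373]), array([0.0407, 0.2872]), -2.0) [array([ 0.461, -0.034,  0.076]), array([ 0.51 , -0.038,  0.103]), array([ 0.66 , -0.04 ,  0.103]), array([ 0.709, -0.04 ,  0.077])]
```

```bash
python3 -m jog '[0,0,0,-0.4,0,0.5,0, 0,0,0,0,0,1,0, 0,0,0,0,0,1.5,0, 0,0,0,0,0,1.5,0, 0,0,0,0,0,1,0, 0,0,0,0,0,0.5,0, 0,0,0,0,0,0.3,0, 0,0,0,0,0,0,0, 0,0,0,0,0,0,0]'
python3 to.py 0.588 -0.036 0.047 -91.6
```

```text
t: 39.95
eef_pos: [0.587, -0.0352, 0.0501]
ee_rot: [[1.0, -0.028, 0.001], [-0.028, -1.0, 0.0], [0.001, -0.0, -1.0]]
wrist_force: [-0.5, -0.2, -2.5]
width: 0.0139
grasp_force: 55.0
turn [-0.   -0.05 -0.02] shift cm [0.1  0.08 0.31] | pos [ 0.587  -0.0352  0.0501] F [-0.5 -0.2 -2.5] w 0.0139 g 55.0 t 40.0 j [  20.   36.  -25.  105.   21.   44. -108.]
```

```bash
python3 -m jog '[0,0,0,0,0,0.3,0, 0,0,0,0,0,0.1,0, 0,0,0,0,0,0,0, 0,0,0,0,0,0,0.4, 0,0,0,0,0,0,0.4, 0,0,0,0,0,0,0.4, 0,0,0,0,0,-1,0.4, 0,0,0,0,0,-3,0.5, 0,0,0,0,0,-4,0.6, 0,0,0,0,0,-4,0.6, 0,0,-8.5,0,3,0,0.6, 0,0,-8.5,0,3,0,0.6, 0,0,-8.5,0,3,0,0.6, 0,0,-8.5,0,3,0,0.6, 0,0,-8.5,0,3,0,0.6, 0,0,-8.5,0,0,0,0.6, 0,0,-8.5,0,0,0,0.6, 0,0,-8.5,0,0,0,0.6, 0,0,-8.5,0,0,0,0.6, 0,0,-8.5,0,0,0,0.6]'
python3 - <<'E'
from h import *
s=robot.read_state();print(s["eef_pos"],s["joints"][6])
print(tray())
im=robot.get_image("side"); p=cloud(im)
for q in robot.masks_of("side","bracket")[:1]:
    g=p[q["region"]]; print(q["conf"],rect(g[(g[:,2]>.002)&(g[:,2]<.09)][:,:2]),[np.round(np.nanmedian(g[(abs(g[:,0]-x)<.012)],0),3) for x in(.46,.51,.66,.71)])
cv2.imwrite('pics/s5.png',cv2.resize(im['color'][120:340,130:380,::-1],None,fx=2.6,fy=2.6))
for c in("side","top"):
  im=robot.get_image(c); p=cloud(im)
  for q in robot.masks_of(c,"roller_1")[:6]:
    g=p[q["region"]]; print(c,round(q["conf"],2),rect(g[(g[:,2]>.03)][:,:2]),np.round(np.nanmedian(g,0),3))
E
```

```text
t: 41.95
eef_pos: [0.6254, -0.1769, 0.1663]
ee_rot: [[0.11, 0.994, 0.0], [0.994, -0.11, -0.0], [-0.0, 0.0, -1.0]]
wrist_force: [-0.2, 0.1, -0.6]
width: 0.0549
grasp_force: 0.0
[ 0.62543411 -0.17692429  0.16633469] -14.470304970267922
(array([0.5881, 0.0051]), array([0.1563, 0.3215]), -1.9, 636)
0.84 (array([ 0.5915, -0.0226]), array([0.071 , 0.2887]), -0.9) [array([ 0.46 , -0.027,  0.01 ]), array([ 0.51 , -0.039,  0.037]), array([ 0.66 , -0.042,  0.037]), array([ 0.711, -0.034,  0.01 ])]
side 0.67 (array([ 0.4322, -0.2917]), array([0.0321, 0.1717]), -83.8) [ 0.435 -0.312  0.052]
side 0.61 (array([ 0.5518, -0.2796]), array([0.0322, 0.1733]), -84.8) [ 0.552 -0.302  0.052]
side 0.58 (array([ 0.492 , -0.2865]), array([0.0318, 0.1735]), -84.8) [ 0.494 -0.302  0.053]
top 0.59 (array([ 0.5366, -0.1985]), array([0.0208, 0.0619]), 86.0) [ 0.536 -0.203  0.05 ]
top 0.57 (array([ 0.4227, -0.2316]), array([0.0251, 0.0536]), -89.9) [ 0.424 -0.226  0.051]
top 0.5 (array([ 0.4817, -0.2205]), array([0.0217, 0.0421]), 89.2) [ 0.482 -0.216  0.05 ]
```

View pics/s5.png

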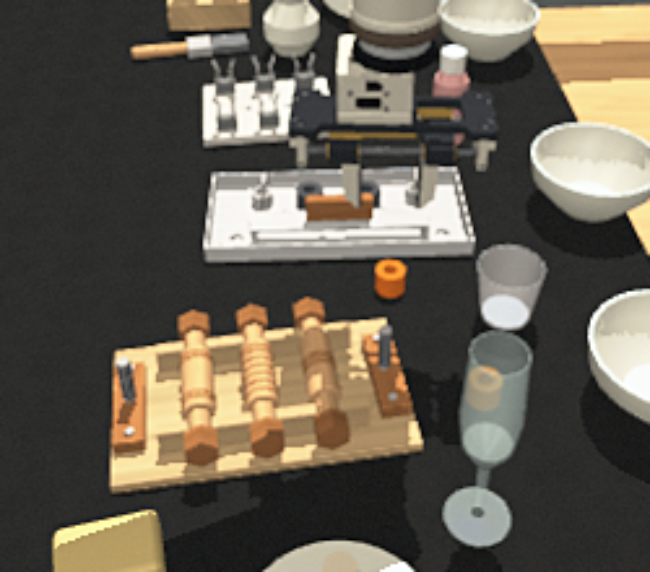

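The bracket is flat in the tray, with both feet tops at z=0.010, and the three rollers lie free at crop (197,385), (258,380) and (325,375). I start with the far roller.

```bash
python3 -m jog '[0,0,-6.2,0,0,0,0.43, 0,0,-6.1,0,0,0,0.43, 0,0,0,-1.2,-1,0,0.43, 0,0,0,-2,-1.8,0,0.43, 0,0,0,-2,-1.8,0,0.43, 0,0,0,-2,-1.8,0,0.43, 0,0,0,-1.4,-1.4,0,0.43, 0,0,0,0,0,1,0.43, 0,0,0,0,0,2,0.43, 0,0,0,0,0,2,0.43, 0,0,0,0,0,1,0.43, 0,0,0,0,0,0,0.43]'; python3 to.py .5505 -.278 .023 6
python3 - <<'E'
from h import *
for c in("top","side"):
    im=robot.get_image(c); p=cloud(im)
    g=p[(p[...,2]>.048)&(p[...,2]<.075)&(abs(p[...,0]-.5)<.11)&(abs(p[...,1]-.26)<.09)]
    a=np.radians(3.4);R=np.array([[np.cos(a),np.sin(a)],[-np.sin(a),np.cos(a)]])
    l=(g[:,:2]-[.5005,.262])@R.T*1000
    print(c,len(l))
    for X in(-60,0,60):
        for Y in(-51,51):
            k=l[(abs(l[:,0]-X)<28)&(abs(l[:,1]-Y)<20)]
            if len(k): print(X,Y,len(k),np.round(k.mean(0),1),"x ext",np.round([k[:,0].min(),k[:,0].max()],1),"y ext",np.round([k[:,1].min(),k[:,1].max()],1))
E
```

```text
t: 43.5
eef_pos: [0.5551, -0.2692, 0.1039]
ee_rot: [[-0.098, 0.995, -0.003], [0.995, 0.098, 0.002], [0.002, -0.003, -1.0]]
wrist_force: [-0.6, 0.2, -0.7]
width: 0.0396
grasp_force: 0.0
turn [-0.15 -0.11 -0.38] shift cm [-0.82 -0.55  8.09] | pos [ 0.5551 -0.2692  0.1039] F [-0.6  0.2 -0.7] w 0.0396 g 0.0 t 43.5 j [ 56.  40. -46.  99.  33.  56.   3.]
top 115
-60 -51 20 [-59.3 -48.2] x ext [-75.2 -46.4] y ext [-55.1 -41.4]
-60 51 19 [-59.2  50.9] x ext [-75.9 -47.1] y ext [45.  59.1]
0 -51 20 [  0.9 -49.3] x ext [-15.1  13.6] y ext [-55.6 -41.8]
0 51 21 [ 0.1 50.8] x ext [-15.4  14.1] y ext [43.6 59. ]
60 -51 16 [ 60.4 -49.1] x ext [45.7 74. ] y ext [-55.1 -42.2]
60 51 19 [61.1 51.1] x ext [45.4 74.3] y ext [44.8 58.9]
side 50
-60 -51 16 [-58.4 -52.7] x ext [-71.  -45.6] y ext [-60.5 -42. ]
-60 51 13 [-58.9  47.9] x ext [-72.6 -45.6] y ext [39.4 58. ]
0 -51 9 [ -9.1 -51.6] x ext [-12.9  -5.9] y ext [-57.  -43.1]
0 51 12 [ 2.2 47.1] x ext [-11.1  16. ] y ext [41.6 55.3]
```

```bash
python3 -m jog '[0,0,-0.4,-0.8,-0.5,0,0.43, 0,0,0,0,0,1,0.43, 0,0,0,0,0,2,0.43, 0,0,0,0,0,2,0.43, 0,0,0,0,0,1.5,0.43, 0,0,0,0,0,1,0.43, 0,0,0,0,0,0.5,0.43, 0,0,0,0,0,0,0.43, 0,0,0,0,0,0,0.1, 0,0,0,0,0,0,0.1, 0,0,0,0,0,0,0.1, 0,0,0,0,0,0,0.1]' 40; python3 to.py .5505 -.278 .023 6
```

```text
t: 44.8
eef_pos: [0.5501, -0.2787, 0.0259]
ee_rot: [[-0.105, 0.994, -0.004], [0.994, 0.105, -0.0], [0.0, -0.004, -1.0]]
wrist_force: [-5.5, -0.2, 1.0]
width: 0.0313
grasp_force: 40.0
turn [-0.22 -0.    0.03] shift cm [0.07 0.05 0.29] | pos [ 0.5501 -0.2787  0.0259] F [-5.5 -0.2  1. ] w 0.0313 g 40.0 t 44.8 j [ 54.  45. -41. 100.  38.  50.   1.]
```

```bash
python3 -m jog '[0,0,0,0,0,-0.5,0.1, 0,0,0,0,0,-1,0.1, 0,0,0,0,0,-2,0.1, 0,0,0,0,0,-3,0.1, 0,0,0,0,0,-3,0.1, 0,0,0,0,0,-2,0.1, 0,0,0,0,0,0,0.1, 0,0,0,0,0,0,0.1]' 50; python3 to.py .5604 .2656 .09 3.4
python3 - <<'E'
from h import *
print(tray())
im=robot.get_image("side"); p=cloud(im)
for q in robot.masks_of("side","roller_1")[:4]:
    g=p[q["region"]]; print(round(q["conf"],2),rect(g[(g[:,2]>.03)][:,:2]),np.round(np.nanmedian(g,0),3),[np.round(np.nanmedian(g[abs(g[:,1]-y)<.012,2]),3) for y in(-.35,-.21)])
E
```

```text
t: 45.6
eef_pos: [0.5528, -0.2788, 0.1421]
ee_rot: [[-0.106, 0.994, 0.002], [0.994, 0.106, -0.002], [-0.002, 0.002, -1.0]]
wrist_force: [-0.9, 0.3, -2.2]
width: 0.0311
grasp_force: 50.0
turn [0.11 0.1  2.67] shift cm [54.3   3.99  5.21] | pos [ 0.5528 -0.2788  0.1421] F [-0.9  0.3 -2.2] w 0.0311 g 50.0 t 45.6 j [ 58.  37. -47.  97.  31.  59.   6.]
(array([0.7248, 0.0025]), array([0.0526, 0.1544]), 85.4, 130)
0.97 (array([ 0.5542, -0.2906]), array([0.0341, 0.1524]), -84.8) [ 0.558 -0.317  0.167] [np.float64(0.169), np.float64(0.16)]
0.94 (array([ 0.4922, -0.2871]), array([0.032 , 0.1728]), -84.5) [ 0.494 -0.306  0.052] [np.float64(0.053), np.float64(0.054)]
0.83 (array([ 0.4327, -0.2935]), array([0.0311, 0.1688]), -85.0) [ 0.434 -0.312  0.052] [np.float64(0.051), np.float64(0.054)]
```

```bash
python3 -m jog '[0,0,2.7,0,0,0,0.1, 0,0,0,1.5,0.1,0,0.1, 0,0,0,3,0.2,0,0.1, 0,0,0,3,0.2,0,0.1, 0,0,0,3,0.2,0,0.1, 0,0,0,3,0.2,0,0.1, 0,0,0,3,0.2,0,0.1, 0,0,0,3,0.2,0,0.1, 0,0,0,3,0.2,0,0.1, 0,0,0,3,0.2,0,0.1, 0,0,0,3,0.2,0,0.1, 0,0,0,3,0.2,0,0.1, 0,0,0,3,0.2,0,0.1, 0,0,0,3,0.2,0,0.1, 0,0,0,3,0.2,0,0.1, 0,0,0,3,0.3,0,0.1, 0,0,0,3,0.3,0,0.1, 0,0,0,3,0.3,0,0.1, 0,0,0,3,0.3,0,0.1, 0,0,0,1.8,0.2,0,0.1]'
python3 -m jog '[0,0,0,0,0,0,0.1, 0,0,0,0,0,0,0.1]' 55
python3 to.py .5604 .2656 .085 3.4
python3 - <<'E'
from h import *
print(tray("top"))
for c in("side","top"):
  im=robot.get_image(c); p=cloud(im)
  for q in robot.masks_of(c,"roller_1")[:4]:
    g=p[q["region"]]; g=g[(g[:,2]>.1)&(g[:,1]>.1)]
    if len(g)>9: print(c,round(q["conf"],2),rect(g[:,:2]),np.round(np.nanmedian(g,0),3),[np.round(np.nanmedian(g[abs(g[:,1]-y)<.012,2]),3) for y in(.2,.33)])
E
```

```text
t: 47.75
eef_pos: [0.5588, 0.2703, 0.1403]
ee_rot: [[-0.064, 0.998, -0.002], [0.998, 0.064, 0.002], [0.002, -0.002, -1.0]]
wrist_force: [0.6, -0.2, -0.2]
width: 0.0309
grasp_force: 50.0
t: 47.95
eef_pos: [0.5597, 0.2667, 0.14]
ee_rot: [[-0.062, 0.998, -0.002], [0.998, 0.062, -0.001], [-0.001, -0.002, -1.0]]
wrist_force: [0.4, -0.8, -1.0]
width: 0.0309
grasp_force: 55.0
turn [-0.09  0.03  0.13] shift cm [-0.11  0.06  5.5 ] | pos [0.5597 0.2667 0.14  ] F [ 0.4 -0.8 -1. ] w 0.0309 g 55.0 t 48.0 j [  6.  38. -48.  97.  32.  60. -49.]
(array([0.5858, 0.0081]), array([0.1511, 0.3224]), -1.7, 318)
side 0.7 (array([0.5644, 0.257 ]), array([0.0294, 0.1612]), -86.9) [0.564 0.228 0.166] [np.float64(0.17), np.float64(0.164)]
```

```bash
python3 -m jog '[0,0,0.1,-0.1,-0.1,1,0.1, 0,0,0,0,0,2,0.1, 0,0,0,0,0,2,0.1, 0,0,0,0,0,1.5,0.1, 0,0,0,0,0,0.7,0.1, 0,0,0,0,0,0.5,0.1, 0,0,0,0,0,0,0.1, 0,0,0,0,0,0,0.1]' 60
python3 to.py .5604 .2656 .030 3.4
```

```text
t: 49.0
eef_pos: [0.5606, 0.2653, 0.0644]
ee_rot: [[-0.057, 0.998, 0.001], [0.998, 0.057, 0.001], [0.001, 0.001, -1.0]]
wrist_force: [-0.1, -0.8, -0.6]
width: 0.0307
grasp_force: 60.0
turn [ 0.06 -0.03 -0.13] shift cm [ 0.03 -0.02  3.44] | pos [0.5606 0.2653 0.0644] F [-0.1 -0.8 -0.6] w 0.0307 g 60.0 t 49.0 j [  4.  43. -44.  99.  37.  53. -53.]
```

```bash
python3 -m jog '[0,0,0,0,0,0.4,0.1, 0,0,0,0,0,0.4,0.1, 0,0,0,0,0,0.4,0.1, 0,0,0,0,0,0,0.1]'
python3 -m jog '[0,0,0,0,0,0.4,0.1, 0,0,0,0,0,0.4,0.1, 0,0,0,0,0,0.4,0.1, 0,0,0,0,0,0,0.1]'
```

```text
t: 49.4
eef_pos: [0.5597, 0.2647, 0.0511]
ee_rot: [[-0.057, 0.998, -0.001], [0.998, 0.057, -0.0], [-0.0, -0.001, -1.0]]
wrist_force: [0.7, -0.1, -1.7]
width: 0.0308
grasp_force: 60.0
t: 49.8
eef_pos: [0.5602, 0.2664, 0.0409]
ee_rot: [[-0.058, 0.998, 0.001], [0.998, 0.058, 0.001], [0.001, 0.001, -1.0]]
wrist_force: [-3.1, 1.5, 7.5]
width: 0.0306
grasp_force: 60.0
```

```bash
python3 -m jog '[0,0,0,0,0,0.4,0.1, 0,0,0,0,0,0.4,0.1, 0,0,0,0,0,0.3,0.1, 0,0,0,0,0,0,0.1, 0,0,0,0,0,0,0.1]'; python3 -m jog '[0,0,0,0,0,0.2,0.1, 0,0,0,0,0,0,0.1]'
```

```text
t: 50.3
eef_pos: [0.5596, 0.2652, 0.0297]
ee_rot: [[-0.058, 0.998, -0.0], [0.998, 0.058, -0.001], [-0.001, -0.0, -1.0]]
wrist_force: [-5.8, -2.2, 12.6]
width: 0.0309
grasp_force: 60.0
t: 50.5
eef_pos: [0.5597, 0.2652, 0.0296]
ee_rot: [[-0.058, 0.998, 0.0], [0.998, 0.058, -0.002], [-0.002, 0.0, -1.0]]
wrist_force: [-9.7, -5.1, 26.9]
width: 0.0309
grasp_force: 60.0
```

```bash
python3 -m jog '[0,0,0,0,0,-0.1,0.1, 0,0,0,0,0,0,0.43, 0,0,0,0,0,0,0.43, 0,0,0,0,0,0,0.43, 0,0,0,0,0,-1,0.43, 0,0,0,0,0,-3,0.43, 0,0,0,0,0,-4,0.43, 0,0,0,0,0,-3,0.43, 0,0,0,0,0,0,0.43]' 40; python3 to.py .491 -.2845 .023 6
python3 - <<'E'
from h import *
for c in("side","top"):
  im=robot.get_image(c); p=cloud(im)
  for q in robot.masks_of(c,"roller_1")[:5]:
    g=p[q["region"]]; g=g[(g[:,2]>.03)&(g[:,1]>.1)]
    if len(g)>9: print(c,round(q["conf"],2),rect(g[:,:2]),np.round(np.nanmax(g,0),3),[np.round(np.nanmedian(g[abs(g[:,1]-y)<.012,2]),3) for y in(.2,.33)])
E
```

```text
t: 51.4
eef_pos: [0.563, 0.2672, 0.1431]
ee_rot: [[-0.057, 0.998, 0.008], [0.998, 0.057, 0.004], [0.003, 0.008, -1.0]]
wrist_force: [0.8, 0.6, 1.1]
width: 0.0396
grasp_force: 0.0
turn [ 0.46 -0.19 -2.73] shift cm [-54.12 -12.93  12.01] | pos [0.563  0.2672 0.1431] F [0.8 0.6 1.1] w 0.0396 g 0.0 t 51.4 j [  6.  38. -48.  97.  32.  60. -49.]
side 0.72 (array([0.5624, 0.2618]), array([0.0247, 0.1675]), -88.7) [0.577 0.346 0.064] [np.float64(0.06), np.float64(0.059)]
top 0.41 (array([0.562 , 0.2063]), array([0.0257, 0.0504]), -86.7) [0.576 0.232 0.066] [np.float64(0.055), np.float64(nan)]
top 0.21 (array([0.7506, 0.1839]), array([0.0409, 0.044 ]), -47.3) [0.772 0.208 0.145] [np.float64(0.115), np.float64(nan)]
  return np.nanmean(a, axis, out=out, keepdims=keepdims)
```

The first roller is home: its ends' tops are at 59–60 mm, and 44+15 is expected. The middle roller is next.

```bash
python3 -m jog '[0,0,-2.7,0,0,0,0.43, 0,0,0,-1.5,-0.4,0,0.43, 0,0,0,-3,-0.7,0,0.43, 0,0,0,-3,-0.7,0,0.43, 0,0,0,-3,-0.7,0,0.43, 0,0,0,-3,-0.7,0,0.43, 0,0,0,-3,-0.7,0,0.43, 0,0,0,-3,-0.7,0,0.43, 0,0,0,-3,-0.7,0,0.43, 0,0,0,-3,-0.7,0,0.43, 0,0,0,-3,-0.7,0,0.43, 0,0,0,-3,-0.7,0,0.43, 0,0,0,-3,-0.7,0,0.43, 0,0,0,-3,-0.7,0,0.43, 0,0,0,-3,-0.7,0,0.43, 0,0,0,-3,-0.7,0,0.43, 0,0,0,-3,-0.7,0,0.43, 0,0,0,-3,-0.7,0,0.43, 0,0,0,-3,-0.8,0,0.43, 0,0,0,-1.6,-0.4,0,0.43]'
python3 -m jog '[0,0,0,0,0,2,0.43, 0,0,0,0,0,2,0.43, 0,0,0,0,0,0,0.43]'; python3 to.py .491 -.2845 .024 6
```

```text
t: 53.6
eef_pos: [0.4873, -0.2893, 0.1362]
ee_rot: [[-0.101, 0.995, -0.002], [0.995, 0.101, 0.001], [0.001, -0.002, -1.0]]
wrist_force: [0.3, 0.4, -0.9]
width: 0.0393
grasp_force: 0.0
t: 53.9
eef_pos: [0.4868, -0.2848, 0.0947]
ee_rot: [[-0.105, 0.995, -0.005], [0.995, 0.105, 0.004], [0.004, -0.005, -1.0]]
wrist_force: [-1.0, 0.1, 0.4]
width: 0.0393
grasp_force: 0.0
turn [-0.26 -0.25 -0.  ] shift cm [-0.02  0.42  7.07] | pos [ 0.4868 -0.2848  0.0947] F [-1.   0.1  0.4] w 0.0393 g 0.0 t 53.9 j [ 63.  36. -47. 107.  33.  52.   7.]
```

```bash
python3 -m jog '[0,0,0,0,0.4,0,0.43, 0,0,0,0,0,1,0.43, 0,0,0,0,0,2,0.43, 0,0,0,0,0,2,0.43, 0,0,0,0,0,1.2,0.43, 0,0,0,0,0,0.6,0.43, 0,0,0,0,0,0.2,0.43, 0,0,0,0,0,0,0.43, 0,0,0,0,0,0,0.1, 0,0,0,0,0,0,0.1, 0,0,0,0,0,0,0.1, 0,0,0,0,0,0,0.1]' 40; python3 to.py .491 -.2845 .024 6
```

```text
t: 55.1
eef_pos: [0.4905, -0.2864, 0.0279]
ee_rot: [[-0.103, 0.995, -0.005], [0.995, 0.103, -0.001], [-0.0, -0.005, -1.0]]
wrist_force: [-6.4, 1.3, 4.0]
width: 0.031
grasp_force: 40.0
turn [-0.27  0.   -0.09] shift cm [0.18 0.07 0.39] | pos [ 0.4905 -0.2864  0.0279] F [-6.4  1.3  4. ] w 0.0310 g 40.0 t 55.1 j [ 59.  42. -42. 107.  38.  46.   3.]
```

```bash
python3 -m jog '[0,0,0,0,0,-0.5,0.1, 0,0,0,0,0,-1,0.1, 0,0,0,0,0,-2,0.1, 0,0,0,0,0,-3,0.1, 0,0,0,0,0,-3,0.1, 0,0,0,0,0,-2,0.1, 0,0,0,0,0,0,0.1, 0,0,2.6,0,0,0,0.1]' 55; python3 to.py .4997 .260 .068 3.4
python3 - <<'E'
from h import *
print(tray())
im=robot.get_image("side"); p=cloud(im)
for q in robot.masks_of("side","roller_1")[:4]:
    g=p[q["region"]]; print(round(q["conf"],2),rect(g[(g[:,2]>.03)][:,:2]),np.round(np.nanmedian(g,0),3))
E
```

```text
t: 55.9
eef_pos: [0.494, -0.2864, 0.1437]
ee_rot: [[-0.058, 0.998, 0.002], [0.998, 0.058, -0.001], [-0.002, 0.002, -1.0]]
wrist_force: [-1.2, -0.4, -2.1]
width: 0.0309
grasp_force: 55.0
turn [ 0.13  0.09 -0.06] shift cm [54.51  3.81  7.57] | pos [ 0.494  -0.2864  0.1437] F [-1.2 -0.4 -2.1] w 0.0309 g 55.0 t 55.9 j [ 64.  33. -49. 104.  29.  56.   7.]
(array([0.6262, 0.0037]), array([0.1582, 0.245 ]), -1.3, 433)
0.72 (array([ 0.4973, -0.2954]), array([0.0315, 0.1525]), -86.6) [ 0.498 -0.321  0.167]
0.7 (array([ 0.4325, -0.292 ]), array([0.032 , 0.1733]), -83.7) [ 0.435 -0.312  0.052]
0.63 (array([0.5623, 0.2607]), array([0.0313, 0.1703]), -87.6) [0.562 0.233 0.056]
```

```bash
python3 -m jog '[0,0,0,1.5,0.1,0,0.1, 0,0,0,3,0.2,0,0.1, 0,0,0,3,0.2,0,0.1, 0,0,0,3,0.2,0,0.1, 0,0,0,3,0.2,0,0.1, 0,0,0,3,0.2,0,0.1, 0,0,0,3,0.2,0,0.1, 0,0,0,3,0.2,0,0.1, 0,0,0,3,0.2,0,0.1, 0,0,0,3,0.2,0,0.1, 0,0,0,3,0.2,0,0.1, 0,0,0,3,0.2,0,0.1, 0,0,0,3,0.2,0,0.1, 0,0,0,3,0.2,0,0.1, 0,0,0,3,0.2,0,0.1, 0,0,0,3,0.3,0,0.1, 0,0,0,3,0.3,0,0.1, 0,0,0,3,0.3,0,0.1, 0,0,0,2,0.2,0,0.1, 0,0,0,0,0,0,0.1]'
python3 -m jog '[0,0,0,0,0,1,0.1, 0,0,0,0,0,2,0.1, 0,0,0,0,0,2,0.1, 0,0,0,0,0,0,0.1, 0,0,0,0,0,0,0.1]' 60
python3 to.py .4997 .260 .050 3.4; python3 -c "
from h import *
print(tray())"
```

```text
t: 58.05
eef_pos: [0.4988, 0.2657, 0.1429]
ee_rot: [[-0.066, 0.998, -0.001], [0.998, 0.066, 0.004], [0.004, -0.0, -1.0]]
wrist_force: [0.7, 0.2, -2.4]
width: 0.0309
grasp_force: 55.0
t: 58.55
eef_pos: [0.5005, 0.2592, 0.0921]
ee_rot: [[-0.058, 0.998, -0.002], [0.998, 0.058, -0.001], [-0.001, -0.002, -1.0]]
wrist_force: [-0.1, -0.1, -0.9]
width: 0.0308
grasp_force: 60.0
turn [-0.09  0.05 -0.08] shift cm [ 0.09 -0.08  4.21] | pos [0.5005 0.2592 0.0921] F [-0.1 -0.1 -0.9] w 0.0308 g 60.0 t 58.5 j [  6.  37. -48. 107.  34.  52. -55.]
(array([0.5879, 0.006 ]), array([0.1583, 0.3218]), -1.9, 792)
```

```bash
python3 -m jog '[0,0,0,0,-0.1,1,0.1, 0,0,0,0,0,1.2,0.1, 0,0,0,0,0,1,0.1, 0,0,0,0,0,0.6,0.1, 0,0,0,0,0,0.4,0.1, 0,0,0,0,0,0,0.1]'
python3 -m jog '[0,0,0,0,0,0.4,0.1, 0,0,0,0,0,0.4,0.1, 0,0,0,0,0,0.4,0.1, 0,0,0,0,0,0,0.1]'
```

```text
t: 59.2
eef_pos: [0.4994, 0.2603, 0.0501]
ee_rot: [[-0.059, 0.998, -0.001], [0.998, 0.059, -0.0], [-0.0, -0.001, -1.0]]
wrist_force: [-1.8, -0.2, -1.7]
width: 0.0311
grasp_force: 60.0
t: 59.6
eef_pos: [0.5, 0.2618, 0.0396]
ee_rot: [[-0.06, 0.998, 0.001], [0.998, 0.06, 0.002], [0.002, 0.001, -1.0]]
wrist_force: [-2.4, 2.0, 3.8]
width: 0.0308
grasp_force: 60.0
```

```bash
python3 -m jog '[0,0,0,0,0,0.4,0.1, 0,0,0,0,0,0.3,0.1, 0,0,0,0,0,0.2,0.1, 0,0,0,0,0,0,0.1, 0,0,0,0,0,0,0.1]'; python3 -m jog '[0,0,0,0,0,0.2,0.1, 0,0,0,0,0,0,0.1]'
```

```text
t: 60.1
eef_pos: [0.4998, 0.2604, 0.0317]
ee_rot: [[-0.059, 0.998, 0.001], [0.998, 0.059, -0.002], [-0.002, 0.001, -1.0]]
wrist_force: [-8.0, -4.1, 22.8]
width: 0.0306
grasp_force: 60.0
t: 60.3
eef_pos: [0.4999, 0.2604, 0.0315]
ee_rot: [[-0.059, 0.998, 0.001], [0.998, 0.059, -0.003], [-0.003, 0.001, -1.0]]
wrist_force: [-13.5, -8.7, 39.2]
width: 0.0309
grasp_force: 60.0
```

```bash
python3 -m jog '[0,0,0,0,0,-0.2,0.1, 0,0,0,0,0,0,0.43, 0,0,0,0,0,0,0.43, 0,0,0,0,0,0,0.43, 0,0,0,0,0,-1,0.43, 0,0,0,0,0,-3,0.43, 0,0,0,0,0,-4,0.43, 0,0,0,0,0,-3,0.43, 0,0,-2.6,0,0,0,0.43, 0,0,0,0,0,0,0.43]' 40; python3 to.py .4315 -.290 .024 6
python3 - <<'E'
from h import *
for c in("side",):
  im=robot.get_image(c); p=cloud(im)
  for q in robot.masks_of(c,"roller_1")[:5]:
    g=p[q["region"]]; g=g[(g[:,2]>.03)]
    if len(g)>9: print(c,round(q["conf"],2),rect(g[:,:2]),np.round(np.nanmax(g,0),3),[np.round(np.nanmedian(g[abs(g[:,1]-y)<.012,2]),3) for y in(.2,.33)])
E
```

```text
t: 61.3
eef_pos: [0.5009, 0.2605, 0.1412]
ee_rot: [[-0.104, 0.995, 0.002], [0.995, 0.104, 0.001], [0.0, 0.002, -1.0]]
wrist_force: [-0.0, 0.4, -0.4]
width: 0.0394
grasp_force: 0.0
turn [ 0.14 -0.03 -0.02] shift cm [-54.03 -12.66  11.72] | pos [0.5009 0.2605 0.1412] F [-0.   0.4 -0.4] w 0.0394 g 0.0 t 61.3 j [  9.  33. -52. 105.  31.  57. -50.]
side 0.96 (array([ 0.4321, -0.2916]), array([0.0326, 0.1729]), -83.6) [ 0.456 -0.205  0.06 ] [np.float64(nan), np.float64(nan)]
side 0.76 (array([0.5625, 0.2595]), array([0.0309, 0.1683]), -87.8) [0.581 0.343 0.066] [np.float64(0.058), np.float64(0.057)]
side 0.58 (array([ 0.4911, -0.2958]), array([0.1441, 0.2836]), 7.9) [ 0.634 -0.215  0.086] [np.float64(nan), np.float64(nan)]
side 0.5 (array([0.7554, 0.1758]), array([0.04  , 0.0451]), -49.1) [0.781 0.197 0.144] [np.float64(0.139), np.float64(nan)]
  return np.nanmean(a, axis, out=out, keepdims=keepdims)
```

```bash
python3 -m jog '[0,0,0,-1.5,-0.4,0,0.43, 0,0,0,-3,-0.7,0,0.43, 0,0,0,-3,-0.7,0,0.43, 0,0,0,-3,-0.7,0,0.43, 0,0,0,-3,-0.7,0,0.43, 0,0,0,-3,-0.7,0,0.43, 0,0,0,-3,-0.7,0,0.43, 0,0,0,-3,-0.7,0,0.43, 0,0,0,-3,-0.7,0,0.43, 0,0,0,-3,-0.7,0,0.43, 0,0,0,-3,-0.7,0,0.43, 0,0,0,-3,-0.7,0,0.43, 0,0,0,-3,-0.7,0,0.43, 0,0,0,-3,-0.7,0,0.43, 0,0,0,-3,-0.7,0,0.43, 0,0,0,-3,-0.7,0,0.43, 0,0,0,-3,-0.7,0,0.43, 0,0,0,-3,-0.7,0,0.43, 0,0,0,-1.5,-0.4,0,0.43, 0,0,0,0,0,0,0.43]'
python3 -m jog '[0,0,0,0,0,2,0.43, 0,0,0,0,0,2,0.43, 0,0,0,0,0,0,0.43, 0,0,0,0,0,0,0.43]'; python3 to.py .4315 -.290 .024 6;python3 -c "
from h import *
print(tray())
im=robot.get_image('side');p=cloud(im)
for q in robot.masks_of('side','roller_1')[:5]:
    g=p[q['region']]; g=g[(g[:,2]>.03)&(g[:,1]>.1)]
    if len(g)>9: print(round(q['conf'],2),rect(g[:,:2]),[np.round(np.nanmedian(g[abs(g[:,1]-y)<.012,2]),3) for y in(.2,.33)])"
```

```text
t: 63.4
eef_pos: [0.4288, -0.2918, 0.1389]
ee_rot: [[-0.099, 0.995, -0.001], [0.995, 0.099, 0.001], [0.001, -0.001, -1.0]]
wrist_force: [0.3, 0.2, 0.4]
width: 0.0394
grasp_force: 0.0
t: 63.8
eef_pos: [0.4302, -0.2879, 0.0998]
ee_rot: [[-0.106, 0.994, -0.0], [0.994, 0.106, 0.002], [0.002, -0.0, -1.0]]
wrist_force: [-0.1, -0.4, 0.5]
width: 0.0396
grasp_force: 0.0
turn [-0.02 -0.09  0.11] shift cm [-0.22  0.1   7.58] | pos [ 0.4302 -0.2879  0.0998] F [-0.1 -0.4  0.5] w 0.0396 g 0.0 t 63.8 j [ 69.  32. -48. 113.  31.  49.  10.]
(array([0.5904, 0.0052]), array([0.1579, 0.317 ]), -1.4, 654)
0.78 (array([0.5626, 0.2612]), array([0.031 , 0.1715]), -87.1) [np.float64(0.058), np.float64(0.057)]
0.76 (array([0.5019, 0.261 ]), array([0.0238, 0.1749]), -88.8) [np.float64(0.06), np.float64(0.058)]
```

Two rollers are home. Now I grip the third.

```bash
python3 -m jog '[0,0,0,-0.2,0,0,0.43, 0,0,0,0,0,1,0.43, 0,0,0,0,0,2,0.43, 0,0,0,0,0,2,0.43, 0,0,0,0,0,1.4,0.43, 0,0,0,0,0,0.6,0.43, 0,0,0,0,0,0.4,0.43, 0,0,0,0,0,0,0.43, 0,0,0,0,0,0,0.1, 0,0,0,0,0,0,0.1, 0,0,0,0,0,0,0.1, 0,0,0,0,0,0,0.1]' 40; python3 to.py .4315 -.290 .024 6
```

```text
t: 65.15
eef_pos: [0.4305, -0.2922, 0.0263]
ee_rot: [[-0.104, 0.995, 0.001], [0.995, 0.104, -0.001], [-0.001, 0.001, -1.0]]
wrist_force: [0.5, -0.2, 3.1]
width: 0.0311
grasp_force: 40.0
turn [ 0.05  0.05 -0.03] shift cm [0.21 0.12 0.23] | pos [ 0.4305 -0.2922  0.0263] F [ 0.5 -0.2  3.1] w 0.0311 g 40.0 t 65.2 j [ 65.  38. -42. 114.  38.  42.   5.]
```

```bash
python3 -m jog '[0,0,0,0,0,-0.5,0.1, 0,0,0,0,0,-1,0.1, 0,0,0,0,0,-2,0.1, 0,0,0,0,0,-3,0.1, 0,0,0,0,0,-3,0.1, 0,0,0,0,0,-2,0.1, 0,0,0,0,0,0,0.1, 0,0,2.6,0,0,0,0.1]' 55; python3 to.py .4401 .257 .068 3.4
python3 - <<'E'
from h import *
im=robot.get_image("side"); p=cloud(im)
for q in robot.masks_of("side","roller_1")[:4]:
    g=p[q["region"]]; print(round(q["conf"],2),rect(g[(g[:,2]>.03)][:,:2]),np.round(np.nanmedian(g,0),3))
E
```

```text
t: 65.95
eef_pos: [0.4299, -0.2923, 0.1411]
ee_rot: [[-0.058, 0.998, 0.0], [0.998, 0.058, -0.001], [-0.001, 0.0, -1.0]]
wrist_force: [-0.7, 0.2, -1.3]
width: 0.0308
grasp_force: 55.0
turn [ 0.02  0.06 -0.09] shift cm [54.77  4.27  7.31] | pos [ 0.4299 -0.2923  0.1411] F [-0.7  0.2 -1.3] w 0.0308 g 55.0 t 66.0 j [ 72.  28. -51. 111.  27.  53.  11.]
0.8 (array([ 0.4329, -0.301 ]), array([0.0321, 0.153 ]), -87.6) [ 0.435 -0.328  0.166]
0.63 (array([0.5028, 0.2593]), array([0.0309, 0.1748]), -86.0) [0.504 0.233 0.057]
0.58 (array([0.5625, 0.2661]), array([0.0311, 0.1779]), -87.3) [0.563 0.237 0.057]
```

```bash
python3 -m jog '[0,0,0,1.5,0.1,0,0.1, 0,0,0,3,0.2,0,0.1, 0,0,0,3,0.2,0,0.1, 0,0,0,3,0.2,0,0.1, 0,0,0,3,0.2,0,0.1, 0,0,0,3,0.2,0,0.1, 0,0,0,3,0.2,0,0.1, 0,0,0,3,0.2,0,0.1, 0,0,0,3,0.2,0,0.1, 0,0,0,3,0.2,0,0.1, 0,0,0,3,0.3,0,0.1, 0,0,0,3,0.3,0,0.1, 0,0,0,3,0.3,0,0.1, 0,0,0,3,0.3,0,0.1, 0,0,0,3,0.3,0,0.1, 0,0,0,3,0.3,0,0.1, 0,0,0,3,0.3,0,0.1, 0,0,0,3,0.3,0,0.1, 0,0,0,2.3,0.2,0,0.1, 0,0,0,0,0,0,0.1]'
python3 -m jog '[0,0,0,0,0,1,0.1, 0,0,0,0,0,2,0.1, 0,0,0,0,0,2,0.1, 0,0,0,0,0,0,0.1, 0,0,0,0,0,0,0.1]' 60
python3 to.py .4398 .2565 .050 3.4
```

```text
t: 68.05
eef_pos: [0.4405, 0.2628, 0.1408]
ee_rot: [[-0.066, 0.998, -0.001], [0.998, 0.066, 0.003], [0.004, -0.001, -1.0]]
wrist_force: [-0.2, -0.4, -1.5]
width: 0.0308
grasp_force: 55.0
t: 68.55
eef_pos: [0.4421, 0.2567, 0.0901]
ee_rot: [[-0.058, 0.998, -0.002], [0.998, 0.058, -0.001], [-0.001, -0.002, -1.0]]
wrist_force: [0.4, -1.1, -1.9]
width: 0.0308
grasp_force: 60.0
turn [-0.11  0.05 -0.06] shift cm [-0.   -0.23  4.01] | pos [0.4421 0.2567 0.0901] F [ 0.4 -1.1 -1.9] w 0.0308 g 60.0 t 68.5 j [  7.  33. -50. 114.  34.  49. -59.]
```

```bash
python3 -m jog '[0,0,0,0,-0.2,1,0.1, 0,0,0,0,0,1.2,0.1, 0,0,0,0,0,1,0.1, 0,0,0,0,0,0.5,0.1, 0,0,0,0,0,0.3,0.1, 0,0,0,0,0,0,0.1]'
python3 -m jog '[0,0,0,0,0,0.4,0.1, 0,0,0,0,0,0.4,0.1, 0,0,0,0,0,0.4,0.1, 0,0,0,0,0,0,0.1]'; python3 to.py .4398 .2565 .0303 3.4
```

```text
t: 69.15
eef_pos: [0.4399, 0.2576, 0.0502]
ee_rot: [[-0.059, 0.998, -0.001], [0.998, 0.059, -0.0], [-0.0, -0.001, -1.0]]
wrist_force: [-2.0, 0.0, -1.3]
width: 0.0308
grasp_force: 60.0
t: 69.55
eef_pos: [0.4405, 0.259, 0.0393]
ee_rot: [[-0.06, 0.998, 0.0], [0.998, 0.06, 0.002], [0.002, 0.001, -1.0]]
wrist_force: [-2.6, 1.0, 2.6]
width: 0.0309
grasp_force: 60.0
turn [ 0.03 -0.09  0.03] shift cm [-0.24 -0.08  0.9 ] | pos [0.4405 0.259  0.0393] F [-2.6  1.   2.6] w 0.0309 g 60.0 t 69.5 j [  3.  37. -46. 116.  39.  44. -63.]
```

```bash
python3 -m jog '[0,0,0,0,0,0.4,0.1, 0,0,0,0,0,0.3,0.1, 0,0,0,0,0,0.3,0.1, 0,0,0,0,0,0,0.1, 0,0,0,0,0,0,0.1]'; python3 -m jog '[0,0,0,0,0,0.1,0.1, 0,0,0,0,0,0,0.1]'
```

```text
t: 70.05
eef_pos: [0.4402, 0.2575, 0.0301]
ee_rot: [[-0.059, 0.998, 0.0], [0.998, 0.059, -0.002], [-0.002, -0.0, -1.0]]
wrist_force: [-9.9, -3.4, 21.4]
width: 0.0309
grasp_force: 60.0
t: 70.25
eef_pos: [0.4403, 0.2575, 0.03]
ee_rot: [[-0.059, 0.998, 0.001], [0.998, 0.059, -0.003], [-0.003, 0.001, -1.0]]
wrist_force: [-12.1, -5.9, 33.4]
width: 0.031
grasp_force: 60.0
```

```bash
python3 -m jog '[0,0,0,0,0,-0.2,0.1, 0,0,0,0,0,0,0.43, 0,0,0,0,0,0,0.43, 0,0,0,0,0,0,0.43, 0,0,0,0,0,-1,0.43, 0,0,0,0,0,-3,0.43, 0,0,0,0,0,-4,0.43, 0,0,0,0,0,-4,0.43, 0,0,0,-3,0,0,0.43, 0,0,0,-3,0,0,0.43, 0,0,0,-3,0,0,0.43, 0,0,0,-3,0,0,0.43, 0,0,0,-3,0,0,0.43, 0,0,0,-3,0,0,0.43, 0,0,0,-3,0,0,0.43, 0,0,0,-3,0,0,0.43, 0,0,0,-3,0,0,0.43, 0,0,0,-3,0,0,0.43, 0,0,0,0,0,0,0.43]' 40
python3 - <<'E'
from h import *
im=robot.get_image("side");p=cloud(im)
for q in robot.masks_of("side","roller_1")[:5]:
    g=p[q["region"]]; g=g[(g[:,2]>.03)]
    print(round(q["conf"],2),rect(g[:,:2]),[np.round(np.nanmedian(g[abs(g[:,1]-y)<.012,2]),3) for y in(.2,.33)])
for q in robot.masks_of("side","bracket")[:1]:
    g=p[q["region"]]; print([np.round(np.nanmedian(g[(abs(g[:,0]-x)<.012)],0),3) for x in(.46,.51,.66,.71)])
print(tray())
cv2.imwrite('pics/f1.png',cv2.resize(im['color'][110:340,130:380,::-1],None,fx=2.6,fy=2.6))
E
```

```text
t: 72.15
eef_pos: [0.4587, -0.0466, 0.15]
ee_rot: [[-0.052, 0.999, -0.0], [0.999, 0.052, -0.002], [-0.002, -0.0, -1.0]]
wrist_force: [0.2, 0.4, -0.8]
width: 0.0393
grasp_force: 0.0
0.45 (array([0.504 , 0.0916]), array([0.0289, 0.3424]), 87.4) [np.float64(0.059), np.float64(nan)]
0.4 (array([0.4455, 0.2112]), array([0.0286, 0.08  ]), -87.1) [np.float64(0.059), np.float64(nan)]
0.39 (array([0.5672, 0.2053]), array([0.0219, 0.0663]), 86.3) [np.float64(0.059), np.float64(nan)]
[array([ 0.46 , -0.027,  0.01 ]), array([ 0.51 , -0.037,  0.037]), array([ 0.66 , -0.038,  0.037]), array([ 0.711, -0.033,  0.01 ])]
(array([0.5882, 0.0064]), array([0.158 , 0.3214]), -1.4, 782)
  return np.nanmean(a, axis, out=out, keepdims=keepdims)
```

View pics/f1.png

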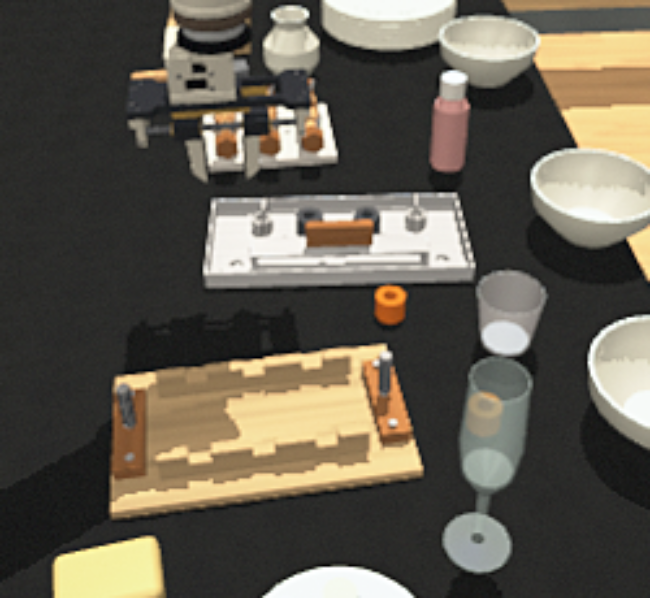

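The carrier is empty, the fixings and bracket are in the tray, and the rollers are in the rack at crop (225,135), (268,135) and (313,130). The arm still hides their far ends, so I clear it and check those.

```bash
python3 -m jog '[0,0,0,-3,0,-1,0.43, 0,0,0,-3,0,-1,0.43, 0,0,0,-3,0,-1,0.43, 0,0,0,-3,0,0,0.43, 0,0,0,-3,0,0,0.43, 0,0,0,-3,0,0,0.43, 0,0,0,-3,0,0,0.43, 0,0,0,-3,0,0,0.43, 0,0,0,0,0,0,0.43, 0,0,0,0,0,0,0.43]' | head -2
python3 - <<'E'
from h import *
for c in("side","top"):
  im=robot.get_image(c);p=cloud(im)
  for q in robot.masks_of(c,"roller_1")[:4]:
    g=p[q["region"]]; g=g[(g[:,2]>.03)&(g[:,1]>.1)&(g[:,0]<.65)]
    if len(g)>20: print(c,round(q["conf"],2),rect(g[:,:2]),[np.round(np.nanmedian(np.r_[0,g[abs(g[:,1]-y)<.014,2]][1:]),3) for y in(.19,.26,.335)])
E
```

```text
t: 73.35
eef_pos: [0.473, -0.2804, 0.1797]
side 0.56 (array([0.5635, 0.2589]), array([0.0295, 0.1704]), -85.6) [np.float64(0.056), np.float64(0.06), np.float64(0.058)]
side 0.48 (array([0.512 , 0.2584]), array([0.0291, 0.1721]), 86.9) [np.float64(0.055), np.float64(0.06), np.float64(0.059)]
top 0.89 (array([0.559 , 0.2648]), array([0.0315, 0.1675]), -87.0) [np.float64(0.056), np.float64(0.055), np.float64(0.055)]
top 0.77 (array([0.4386, 0.26  ]), array([0.0317, 0.169 ]), -85.9) [np.float64(0.054), np.float64(0.056), np.float64(0.055)]
top 0.64 (array([0.4993, 0.2622]), array([0.0324, 0.1695]), -85.8) [np.float64(0.054), np.float64(0.055), np.float64(0.055)]
```

All three rollers sit level and home at both ends, so I hand the job in.

```bash
python3 -c "
from station import robot
print(robot.finish_job())"
```

```text
the job is handed in; nothing more can be done
None
```

The job is handed in: all four fixings and the bracket (flat) are in the tray, all three rollers measured fully home in the clips, and the painters' things were left undisturbed; no verdict was returned.

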